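# Dry-fit the soundboard on a small guitar's open body

## Task

Dry-fit the soundboard on the open body of the small guitar: lift the plate with the round sound hole out of the drying rack and lay it down on the cork mat with its good face up (cross bars underneath), letting go of it there, because it cannot be set level while it is held by its edge. Then pick it up again flat and set it gently on the rim of the body: slip its neck end under the overhanging end of the fingerboard first, then lower the tail so that the two cross bars drop inside and it rests level and fully home with an even overhang all round; never drop it on, and do not force it. Leave the other plate in the rack and everything else on the bench where it is.

Things in the scene. Friction and masses are not known exactly. Their poses are not given: they have to be found in the camera images.
- top: The soundboard: flat guitar-shaped plate of light wood, 210 mm long, 8 mm thick, 0.1 kg, with a round hole. Origin: mid-length, on the centre line, on the underside (the face that rests on the rim; two cross bars stick out below it). x points to the neck end, z out of the good face. Starts upright in the rack: y up, z towards the robot, neck end to the robot's right, leaning up to 3 degrees.
- top_edge (a point): On the soundboard's upper edge as it stands in the rack, at mid-thickness: 10 mm from its origin towards the tail, 48.5 mm along y. Full width of the board by distance x from its origin towards the neck: 120 mm at -48 (widest; this edge stands 16 mm above the bench in the rack), 97 at -10, 84 at +18 (waist), 108 at +58.
- top_neck (a point): The neck end of the soundboard: on its centre line on the underside, 105 mm from its origin along x.
- top_hole (a point): Centre of the sound hole, on the underside of the soundboard, 18 mm from its origin along x. The hole is 54 mm across and lies at the waist, so that a strip 15 mm wide is left between it and the waist edge on either side (middle of the strip 34.5 mm from the centre line).
- top_bar (a point): Middle of the larger cross bar, on the soundboard's underside, 72 mm from its origin towards the tail. Bars: 8 mm wide, 9 mm high, one here 78 mm long, one 68 mm from the origin towards the neck 77 mm long, ends bevelled by 2 mm. Laid flat on its bars, the board's underside is 9 mm above what it lies on.
- instrument: The guitar in the making: wooden sound box, open on top, with raised neck, fingerboard and slotted head, fixed to the bench by bench dogs 30 mm high (none at the waist). Origin on the bench under the middle of the box; x points to the neck (to the robot's right), z up. The box is 62 mm high, its outline is the soundboard's set in by 3 mm all round, wall 8 mm thick, cavity 50 mm deep.
- instrument_rim (a point): Middle of the rim's plane, 62 mm above the bench: the soundboard's origin belongs here, its x and z along the instrument's. The bars of a well placed soundboard go inside the wall with about 1.5 mm to spare at each end. Because of the fingerboard it cannot be lowered straight down from above.
- instrument_rim_neck (a point): Point in the rim's plane 105 mm from instrument_rim towards the neck: top_neck belongs here. The upright face of the neck's heel, 36 mm wide, stands 2 mm beyond it.
- fingerboard_end (a point): Middle of the free end of the dark fingerboard, on its underside: 90 mm from instrument_rim towards the neck and 16 mm above the rim. The fingerboard is 42 mm wide, 6 mm thick; it overhangs the last 15 mm of the fitted soundboard, so the board (8 mm thick, bars 9 mm) must go in from the tail side, tilted by some 5 to 10 degrees with its neck end low.
- rack: Drying rack of light wood, 170 by 120 mm, fixed. Origin on the bench under its middle, x away from the robot. Two places, 38 mm before and behind the origin along x, each between four dowels that reach 86 mm above the bench, at y = +48 and -54 mm. The plates stand in them along y, stick out 105 mm either way and reach 136 mm above the bench.
- mat: Cork bench mat, 200 mm (x) by 235 mm (y), 3 mm thick, flat on the bench, fixed. Origin under its middle.
- back: The other plate in the rack: back of a smaller guitar, 192 mm long, 102 mm wide, 8 mm thick, no hole and no bars, origin and axes as for the soundboard. Stays upright in the other place.
- hammer: Hammer with a wooden handle lying beyond the mat, 260 mm long, 26 mm high. Stays where it is.
- glue: White glue bottle with a black cap, 58 mm across, 150 mm tall, standing beyond the instrument. Origin under it. Stays where it is.
- tape: Roll of masking tape lying flat, 90 mm across, 24 mm high, between robot and instrument. Stays where it is.
- sanding_block: Cork sanding block, 110 by 60 by 30 mm, between robot and instrument. Stays where it is.
- chisel: Chisel with a wooden handle, 255 mm long, 27 mm high, lying between robot and mat. Stays where it is.
- knife: Grey utility knife, 175 mm long, 21 mm high, lying beyond the rack. Stays where it is.
Things that resemble listed ones, but are neither listed nor needed, are in the scene too. What is shaped like the top but yellow is not meant.

How it is judged:
By the outcome, as a careful person would: the job done as asked, in the order asked, and still so for the second after the job is handed in, with the robot touching nothing.
It also fails if it takes over 51 s, if anything falls off the work surface, if the arm or the gripper's body presses on something with over 40 N, if the wrist force passes 120 N, or if a joint passes its speed limit or range.

## Robot

A 6-joint arm with a two-finger parallel gripper is mounted at the origin on the work surface. World frame = base frame: x ahead of the robot, y to its left, z up, the work surface at z = 0. Lengths are in m, angles in rad, forces in N, time in s.
With the tool pointing down it reaches from about 0.225 to 0.875 m from the base axis. Payload 3.4 kg.
Tool frame: the origin (TCP) lies on the centre line of the jaws, within the pads' length; the fingertips stand 8 mm ahead of it and the grasp point (between the pads) lies 11 mm behind it; z points along the fingers, y is the line along which they close (so a half turn about z gives the same grasp; the last joint's range is limited). The gripper opens to 85 mm and grips with 20 to 120 N. Pads are 22 mm wide; open, the fingers measure 114 mm over their backs; the gripper's body (76 mm by 85 mm) begins 54 mm behind the grasp point. The pads swing forward as they close: fully open they stand 13 mm farther back than shut.
Start: joints at [1.13, 0.276, 1.505, -0, 1.361, -0.121], TCP at [0.181, 0.546, 0.239] pointing down, gripper open.
Joint ranges: [-2.89, 2.89], [-0.75, 2.08], [0.22, 2.7], [-1.18, 4.32], [0.11, 2.71], [-2.7, 2.7]. Speed limits (rad/s): [2.57, 2.57, 3.14, 3.14, 3.14, 3.14].

## Interface

Orientations are given as a rotation vector (axis times angle).
In Python, from workcell import manip gives the robot as it stands. The module is installed in compiled form; this text tells all that it offers.
- The arm moves only by the tool jog_arm, never from a script. Its argument "rows" is text: rows parted by semicolons, each of 7 numbers parted by spaces: the turn, a rotation vector about the tool's x, y, z in rad, then the shift along the tool's x, y, z in mm, then the opening in per cent of the stroke, from 0 (shut) to 100 (fully open). In form: ax ay az x y z claw; .... A call has 1 to 12 rows; each row is the pose to reach, as a shift and turn from the pose commanded when the call began, along the tool's axes at that moment; what a row does not reach only later rows make up. A row lasts 1/12 s, in which the tool goes at most 41.7 mm and 7.16 degrees, less where a joint would pass 70% of its speed; a pose out of reach is approached as far as the arm can. A call with a gripper value outside its range is refused whole. The fingers move at their own pace and stop on an object; the grip force is fixed at half the most. Time passes only in rows, so rows that repeat a pose let the fingers close. It gives the time, the measured TCP pose, the force, the opening and the grip force at its end, in the units of the state.
- manip.get_state(): the state, without advancing time (a new reading comes with each control period).
- manip.camera(name): name is "scene" or "side" or "wrist"; returns the picture (384x512x3 uint8, red, green, blue); there is no depth.
- manip.camera_model(name): a dict with "intrinsics" (3x3 intrinsics, pixels), "origin" and "attitude" of the camera in the world. Camera axes: x right, y down, z forward; pixel columns grow to the right and rows downward; lengths in m; the calibration is good to about 2 mm. The wrist camera is an equidistant fisheye: a pixel r from the principal point sees the ray r / f radians off the axis. A picture is of the moment at which its call begins: read the wrist's pose just before it. camera_model takes no time and is no camera call; for the wrist camera it gives the pose at the moment of the call.
- manip.finish_job(): hands the job in; it is judged then, once.
Trained networks look in the newest picture that a camera, given by its name, has taken for a name from the list of things; names that differ only in an ending like _2 or _b are one class to them, and where a whole thing is asked for, a point or a joint stands for the part that bears it (a point fixed in the world has none). Each returns a list of dicts, best first, with "score" (0 to 1); they miss things now and then, are a little off and sometimes report something else, mostly with a low value. They report only what shows in the picture. A call takes as long as a camera call. They do not tell look-alikes from the thing itself.
- manip.spot_in(camera, thing): "bbox" ([left, top, right, bottom] in pixels, round what is visible of it).
The state is a dict: "t": time; "joint_pos": joint angles; "joint_vel": joint speeds; "tau": joint torques, N m; "eef_pos": TCP position; "tcp_rot": TCP orientation; "ft_force": force on the tool from outside, world axes, zero at the start; "ft_torque": the same for the moment, N m; "grip_width": opening from 0.0 (shut) to 1.0 (fully open); "grasp_force": force on a finger pad.
Only numpy, scipy, OpenCV 4.12 (cv2) and the standard library are available. Lean on these libraries where they do the work, as an engineer would, in place of code of your own. Each camera call takes 0.05 s, during which the arm holds its last target. There are 200 camera calls.

## Working session

There is one attempt and no reset: what is moved stays moved. The work goes in short steps, Python scripts to look and compute and a tool call to move; the robot and the scene stay as the last step left them, time stands still between calls to the robot, and variables do not carry over. Pictures are saved under pics/ and viewed, at most 10 in all, crops included, and the job is handed in when it is done.

Besides the shell and the picture viewer there is one more tool, called after "Request:" in YAML: its name, and indented under it one key for each argument. jog_arm: Moves the arm, as the interface text tells. Its arguments: {"type":"object","properties":{"rows":{"type":"string"}},"required":["rows"]}

```bash
mkdir -p pics
cat > h.py <<'E'
import numpy as np, cv2
from workcell import manip
from scipy.spatial.transform import Rotation as R
def snap(n,f):
    im=manip.camera(n); cv2.imwrite('pics/'+f,im[:,:,::-1]); return im
def att(m):
    A=np.array(m['attitude'],float)
    return A if A.shape==(3,3) else R.from_rotvec(A).as_matrix() if A.size==3 else R.from_quat(A).as_matrix()
def proj(m,P):
    p=att(m).T@(np.array(P,float)-m['origin']); K=np.array(m['intrinsics'])
    return K[0,0]*p[0]/p[2]+K[0,2],K[1,1]*p[1]/p[2]+K[1,2]
def ray(m,u,v,z,fish=False):
    K=np.array(m['intrinsics']); d=np.array([(u-K[0,2])/K[0,0],(v-K[1,2])/K[1,1],1.])
    if fish:
        r=np.hypot(d[0],d[1]); d=np.array([d[0]/r*np.sin(r),d[1]/r*np.sin(r),np.cos(r)]) if r>0 else d
    w=att(m)@d; o=np.array(m['origin']); return o+w*(z-o[2])/w[2]
E
python3 - <<'E'
from h import *
for n in ("scene","side","wrist"):
    snap(n,n+"0.png"); m=manip.camera_model(n); print(n,m)
    for t in ("top","instrument","rack","mat","back","fingerboard_end","top_hole"):
        try: print(t,[(np.round(d['bbox']).tolist(),round(d['score'],2)) for d in manip.spot_in(n,t)[:3]])
        except Exception as e: print(t,e)
s=manip.get_state(); print(s)
a=cv2.imread('pics/scene0.png');
cv2.imwrite('pics/s0.png',cv2.resize(a,(800,600),interpolation=cv2.INTER_CUBIC))
a=cv2.imread('pics/side0.png');
cv2.imwrite('pics/d0.png',cv2.resize(a,(800,600),interpolation=cv2.INTER_CUBIC))
E
```

```text
scene {'intrinsics': array([[388.32727981,   0.        , 257.66667149],
       [  0.        , 388.32727981, 194.79128716],
       [  0.        ,   0.        ,   1.        ]]), 'origin': array([ 1.11211142, -0.24859498,  0.88324117]), 'attitude': array([-2.07657445, -1.37186093,  0.50327151])}
top [([316.0, 117.0, 355.0, 155.0], 0.87), ([319.0, 138.0, 380.0, 179.0], 0.72)]
instrument [([0.0, 217.0, 206.0, 344.0], 0.58), ([123.0, 189.0, 155.0, 225.0], 0.46)]
rack [([329.0, 167.0, 384.0, 209.0], 0.91)]
mat [([223.0, 184.0, 324.0, 256.0], 0.74)]
back [([335.0, 161.0, 392.0, 199.0], 0.6), ([174.0, 182.0, 204.0, 214.0], 0.41)]
fingerboard_end [([1.0, 218.0, 204.0, 344.0], 0.65)]
top_hole [([316.0, 114.0, 356.0, 155.0], 0.84), ([321.0, 139.0, 382.0, 180.0], 0.51)]
side {'intrinsics': array([[417.2029385 ,   0.        , 258.14986108],
       [  0.        , 417.2029385 , 193.5299839 ],
       [  0.        ,   0.        ,   1.        ]]), 'origin': array([ 0.41158493, -1.1695739 ,  0.78419539]), 'attitude': array([-2.0727729 ,  0.04339659, -0.05978238])}
top [([178.0, 163.0, 221.0, 181.0], 0.9
[... 952 characters left out ...]
, 177.0, 249.0, 310.0], 0.85)]
{'t': 1.2, 'joint_pos': array([ 1.13000784e+00,  2.75913867e-01,  1.50492064e+00, -4.05289050e-05,
        1.36069396e+00, -1.20981744e-01]), 'joint_vel': array([ 0.00072634,  0.00071902, -0.00040077,  0.00194438, -0.00191556,
       -0.00081689]), 'tau': array([ 7.86130950e-04, -4.16659892e+01, -2.46097434e+01, -2.93604371e-04,
        3.60355343e-04,  7.65510322e-06]), 'eef_pos': array([0.18078909, 0.54586394, 0.23931185]), 'tcp_rot': array([5.00191209e-01, 3.10146128e+00, 7.96058680e-05]), 'ft_force': array([-0.52052485,  0.63560422,  0.24194481]), 'ft_torque': array([0.01755166, 0.01564826, 0.01412661]), 'grasp_force': 0.0, 'grip_width': 1.0015035325007289}
```

View pics/s0.png

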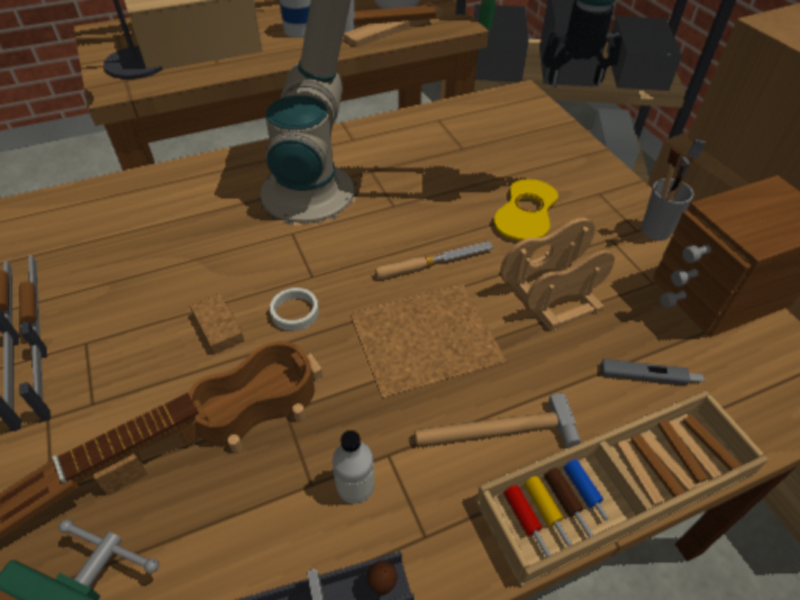

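View pics/d0.png

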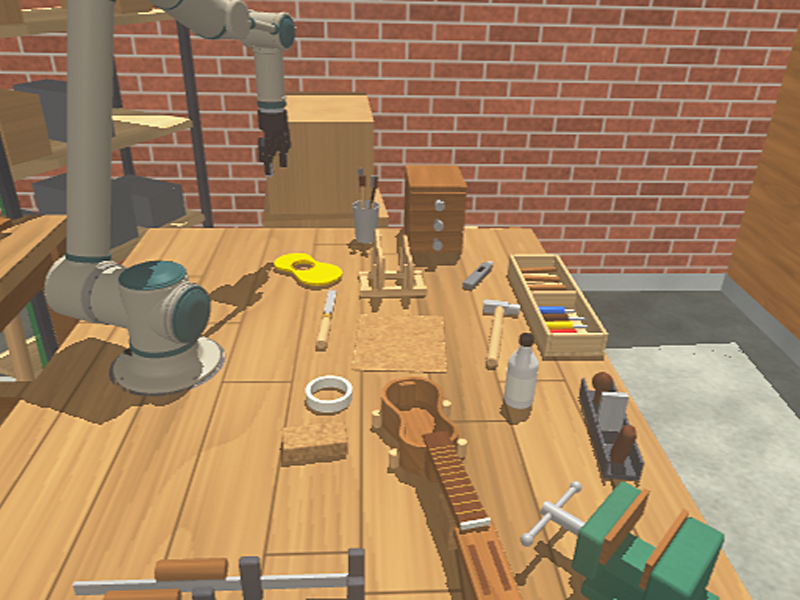

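The scene view shows the rack at about (560,270) with the holed plate in the place nearer the robot. The yellow decoy is at (525,210), the mat at (427,340) and the body at (255,390), its neck running to the lower left. The side view agrees. Next I compute rough positions.

Run:
```python
from h import *
ms=manip.camera_model('scene'); md=manip.camera_model('side')
k=.64
def S(n,u,v,z): print('S',n,np.round(ray(ms,u*k,v*k,z),3))
def D(n,u,v,z): print('D',n,np.round(ray(md,u*k,v*k,z),3))
for p in ((352,318),(463,288),(503,358),(386,394)): S('matc',*p,.003)
for p in ((361,316),(445,317),(446,371),(352,370)): D('matc',*p,.003)
S('rack near corner',547,328,.02);S('rack corner r',607,312,.02)
D('rack l',360,296,.02);D('rack r',426,297,.02)
S('tail',308,350,.062);S('fb end',190,400,.084);S('nut',58,468,.08)
D('tail',410,382,.062);D('fb end',437,436,.084);D('nut',475,524,.08)
S('dogR',298,408,.03);S('dogL',234,440,.03);S('dogT',315,358,.03)
D('topplate',376,232,.136);D('backplate',405,234,.136)
S('topplate top tail',583,222,.136);S('topplate top neck',517,250,.125)
S('back top tail',608,255,.12)
s=manip.get_state();m=manip.camera_model('wrist');T=R.from_rotvec(s['tcp_rot']).as_matrix()
print('tool',T,'cam in tool',T.T@(m['origin']-s['eef_pos']),T.T@att(m))
```

```text
S matc [ 0.402 -0.037  0.003]
S matc [0.415 0.192 0.003]
S matc [0.595 0.18  0.003]
S matc [ 0.584 -0.042  0.003]
D matc [0.405 0.184 0.003]
D matc [0.607 0.177 0.003]
D matc [ 0.583 -0.049  0.003]
D matc [ 0.387 -0.041  0.003]
S rack near corner [0.577 0.28  0.02 ]
S rack corner r [0.588 0.406 0.02 ]
D rack l [0.403 0.254 0.02 ]
D rack r [0.566 0.247 0.02 ]
S tail [ 0.487 -0.143  0.062]
S fb end [ 0.525 -0.341  0.084]
S nut [ 0.563 -0.534  0.08 ]
D tail [ 0.498 -0.168  0.062]
D fb end [ 0.53  -0.349  0.084]
D nut [ 0.565 -0.53   0.08 ]
S dogR [ 0.569 -0.19   0.03 ]
S dogL [ 0.586 -0.298  0.03 ]
S dogT [ 0.484 -0.133  0.03 ]
D topplate [0.445 0.384 0.136]
D backplate [0.518 0.371 0.136]
S topplate top tail [0.457 0.409 0.136]
S topplate top neck [0.466 0.264 0.125]
S back top tail [0.537 0.413 0.12 ]
tool [[-9.49298849e-01  3.14375082e-01  6.32327254e-05]
 [ 3.14375084e-01  9.49298849e-01  4.11365066e-05]
 [-4.70944609e-05  5.89296317e-05 -9.99999997e-01]] cam in tool [ 0.06495822 -0.00019249 -0.13343477] [[-6.03620576e-04 -9.65778841e-01 -2.59366278e-01]
 [ 9.99999506e-01 -3.78115170e-04 -9.19335577e-04]
 [ 7.89804524e-04 -2.59366705e-01  9.65778592e-01]]
```

Request:
jog_arm:
  rows: "0 0 -0.9 -200 -80 -80 100;0 0 -0.9 -343 -144 -90 100;0 0 -0.9 -343 -144 -90 100;0 0 -0.9 -343 -144 -90 100;0 0 -0.9 -343 -144 -90 100;0 0 -0.9 -343 -144 -90 100;0 0 -0.9 -343 -144 -90 100;0 0 -1.8 -343 -144 -90 100;0 0 -1.8 -343 -144 -90 100;0 0 -1.8 -343 -144 -90 100;0 0 -1.8 -343 -144 -90 100;0 0 -1.8 -343 -144 -90 100"

```text
t: 2.2
eef_pos: [0.4633, 0.2996, 0.3297]
tcp_rot: [-1.627, 2.686, -0.001]
ft_force: [-0.3, -0.3, -0.0]
grip_width: 0.997
grasp_force: 0.0
```

Request:
jog_arm:
  rows: "0 0 0 0 0 0 100;0 0 0 0 0 0 100;0 0 0 0 0 0 100"

```text
t: 2.45
eef_pos: [0.4608, 0.3016, 0.3292]
tcp_rot: [1.622, -2.69, -0.0]
ft_force: [0.1, 0.2, 1.3]
grip_width: 0.996
grasp_force: 0.0
```

```bash
cat >> h.py <<'E'
import json
def log():
    s=manip.get_state(); open('log.txt','a').write(json.dumps([list(map(float,s['joint_pos'])),list(map(float,s['eef_pos'])),list(map(float,s['tcp_rot']))])+'\n'); return s
E
python3 - <<'E'
from h import *
s=log(); print(s['t'],s['joint_pos'].round(3),s['eef_pos'],s['tcp_rot'],R.from_rotvec(s['tcp_rot']).as_matrix().round(3))
im=snap('wrist','w1.png'); cv2.imwrite('pics/w1b.png',cv2.resize(im[:,:,::-1],(800,600),interpolation=cv2.INTER_CUBIC))
E
```

```text
2.45 [ 0.453  0.202  1.387  0.     1.553 -2.203] [0.46081672 0.30155702 0.3292322 ] [ 1.62192844e+00 -2.69038400e+00 -2.12543462e-04] [[-0.467 -0.884 -0.   ]
 [-0.884  0.467  0.   ]
 [ 0.     0.    -1.   ]]
```

View pics/w1b.png

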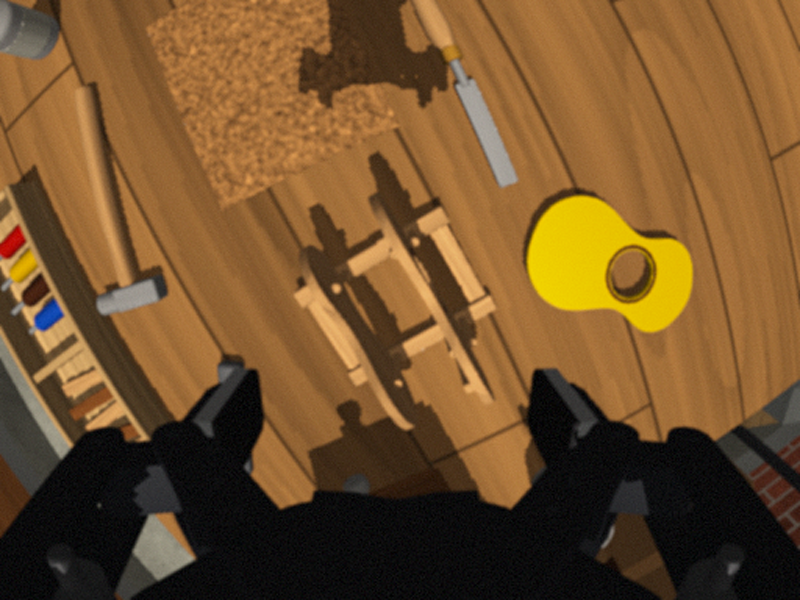

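Run:
```python
from h import *
im=cv2.imread('pics/w1.png')[110:265,180:340]; cv2.imwrite('pics/w1c.png',cv2.resize(im,None,fx=3.8,fy=3.8,interpolation=cv2.INTER_CUBIC))
```

```text
(no output)
```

View pics/w1c.png

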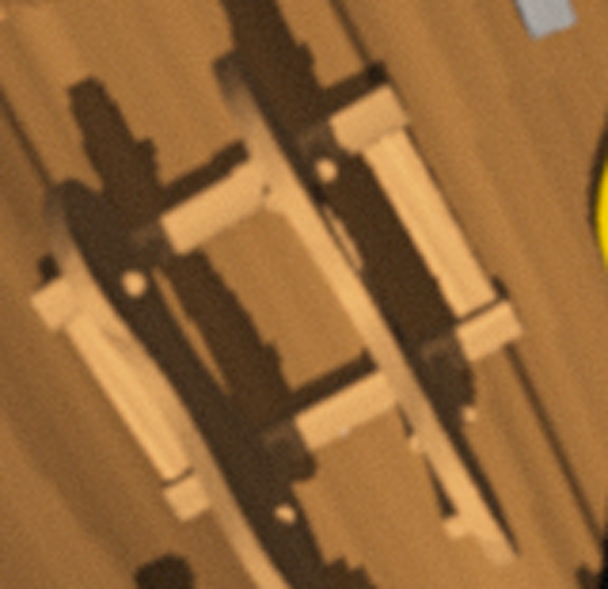

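The crop shows the soundboard's top edge running from (230,75) at the neck to (500,550) at the tail. The dowel tips are at (325,170), (470,413) and (417,442), and the back plate with its dowels is to the left.

Run:
```python
from h import *
m=manip.camera_model('wrist'); f=lambda u,v,z: ray(m,180+u/3.8,110+v/3.8,z,True)
for n,u,v,z in (('dow r1',325,170,.086),('dow r2',470,413,.086),('dow in2',417,442,.086),('back dow1',133,283,.086),('back dow2',286,513,.086),('neck end',230,75,.076),('tail end',503,555,.076),('e1',290,185,.130),('e2',350,290,.118),('e3',400,375,.125),('e4',450,465,.136),
 ('foot nr',400,105,.02),('foot',515,320,.02),('foot far',40,300,.02),('foot far',180,500,.02)):
    print(n,f(u,v,z).round(4))
```

```text
dow r1 [0.4397 0.2957 0.086 ]
dow r2 [0.4334 0.3971 0.086 ]
dow in2 [0.4551 0.3981 0.086 ]
back dow1 [0.5161 0.2995 0.086 ]
back dow2 [0.5096 0.4007 0.086 ]
neck end [0.4534 0.2529 0.076 ]
tail end [0.4462 0.4612 0.076 ]
e1 [0.45   0.2887 0.13  ]
e2 [0.4494 0.3287 0.118 ]
e3 [0.4475 0.3589 0.125 ]
e4 [0.4459 0.3896 0.136 ]
foot nr [0.4032 0.2955 0.02  ]
foot [0.3999 0.3962 0.02  ]
foot far [0.5687 0.2974 0.02  ]
foot far [0.5609 0.4018 0.02  ]
```

Request:
jog_arm:
  rows: "0 0 -0.525 -47 40 60 55;0 0 -0.525 -47 40 100 55;0 0 -0.525 -47 40 140 55;0 0 -0.525 -47 40 149 55;0 0 -0.525 -47 40 149 55;0 0 -0.525 -47 40 149 55;0 0 -0.525 -47 40 149 55;0 0 -0.525 -47 40 149 55"

```text
t: 3.17
eef_pos: [0.4495, 0.3625, 0.1836]
tcp_rot: [-2.26, 2.174, -0.003]
ft_force: [0.2, 0.1, -0.3]
grip_width: 0.545
grasp_force: 0.0
```

Run:
```python
from h import *
s=log(); print(s['t'],s['joint_pos'].round(3),s['eef_pos'],R.from_rotvec(s['tcp_rot']).as_matrix().round(3),s['grip_width'])
im=snap('wrist','w2.png')[:,:]; cv2.imwrite('pics/w2b.png',cv2.resize(im[60:384,80:450,::-1],None,fx=1.6,fy=1.6,interpolation=cv2.INTER_CUBIC))
```

```text
3.1667 [ 0.558  0.312  1.595 -0.     1.228 -2.622] [0.44953145 0.36247954 0.18363323] [[ 0.039 -0.999  0.005]
 [-0.999 -0.039  0.003]
 [-0.003 -0.005 -1.   ]] 0.5450632099927274
```

View pics/w2b.png

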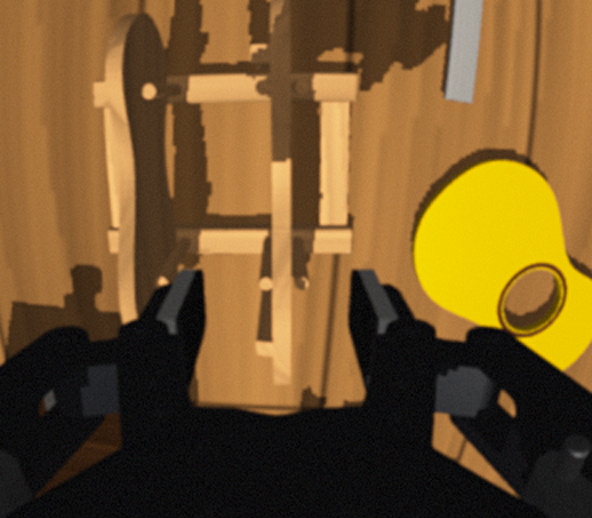

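Request:
jog_arm:
  rows: "0 0 0 0 0 30 55;0 0 0 0 0 60 55;0 0 0 0 0 80 55;0 0 0 0 0 80 55;0 0 0 0 0 80 0;0 0 0 0 0 80 0;0 0 0 0 0 80 0;0 0 0 0 0 80 0;0 0 0 0 0 80 0;0 0 0 0 0 80 0;0 0 0 0 0 80 0;0 0 0 0 0 80 0"

```text
t: 4.22
eef_pos: [0.4485, 0.3623, 0.1028]
tcp_rot: [-2.264, 2.172, -0.001]
ft_force: [-1.8, -0.5, 6.5]
grip_width: 0.083
grasp_force: 60.2
```

Run:
```python
from h import *
s=log(); print(s['t'],s['joint_pos'].round(3),s['eef_pos'],s['ft_force'],s['grip_width'],s['grasp_force'])
from scipy.optimize import least_squares
D=[json.loads(l) for l in open('log.txt')]
D.append([[1.13,0.276,1.505,0,1.361,-.121],[0.18079,.54586,.23931],None])
for q,p,_ in D:
    r=np.hypot(p[0],p[1]); a=np.arctan2(p[1],p[0])-q[0]; print(r*np.cos(a),r*np.sin(a),p[2],q[1],q[2],q[4])
```

```text
4.2167 [ 0.559  0.383  1.707  0.     1.047 -2.624] [0.44845347 0.36233056 0.10275503] [-1.76749282 -0.54733421  6.52774771] 0.08335966090415328 60.153789636678994
0.5463206071104466 0.06944405862205973 0.3292322019456384 0.20213765977962478 1.38660458032291 1.5529871708085332
0.5732909402441984 0.06933569222125958 0.18363322642136407 0.3122990777788905 1.5946296748674782 1.2284776178166952
0.572333802474634 0.0694835837008798 0.10275502708613567 0.38325293380684966 1.7072821135597114 1.0472182807919175
0.570818264370019 0.06938784303895781 0.23931 0.276 1.505 1.361
```

Request:
jog_arm:
  rows: "0 0 0 0 0 -20 0;0 0 0 0 0 -50 0;0 0 0 0 0 -90 0;0 0 0 0 0 -130 0;0 0 0.1 0 0 -160 0;0 0 0.22 30 0 -180 0;0 0 0.34 60 5 -197 0;0 0 0.46 100 15 -197 0;0 0 0.58 135 20 -197 0;0 0 0.7 170 25 -197 0;0 0 0.82 205 30 -197 0;0 0 0.94 240 35 -197 0"

```text
t: 5.22
eef_pos: [0.422, 0.1188, 0.2982]
tcp_rot: [-1.027, 2.967, -0.001]
ft_force: [0.2, -0.1, -1.7]
grip_width: 0.082
grasp_force: 59.1
```

Run:
```python
from h import *
s=log(); print(s['t'],s['joint_pos'].round(3),s['eef_pos'],R.from_rotvec(s['tcp_rot']).as_matrix().round(3),s['grip_width'],s['grasp_force'])
```

```text
5.2167 [ 0.116  0.034  1.659 -0.     1.446 -2.122] [0.42199985 0.1188052  0.29821878] [[-0.786 -0.618  0.002]
 [-0.618  0.786  0.   ]
 [-0.002 -0.001 -1.   ]] 0.08232570786238344 59.114838894456625
```

Request:
jog_arm:
  rows: "0 0 0.12 10 -12 0 0;0 0 0.24 20 -24 0 0;0 0 0.36 30 -36 0 0;0 0 0.48 36 -46 0 0;0 0 0.6 36 -46 0 0;0 0 0.72 36 -46 0 0;0 0 0.84 36 -46 0 0;0 0 0.96 36 -46 0 0;0 0 1.08 36 -46 0 0;0 0 1.2 36 -46 0 0;0 0 1.32 36 -46 0 0;0 0 1.44 36 -46 0 0"

```text
t: 6.22
eef_pos: [0.423, 0.0618, 0.2981]
tcp_rot: [1.185, 2.908, 0.001]
ft_force: [0.0, 0.3, 0.7]
grip_width: 0.085
grasp_force: 59.1
```

Request:
jog_arm:
  rows: "0 0 0.12 0 0 0 0;0 0 0.24 0 0 0 0;0 0 0.36 0 0 0 0;0 0 0.48 0 0 0 0;0 0 0.6 0 0 0 0;0 0 0.72 0 0 0 0;0 0 0.8 0 0 0 0;0 0 0.8 0 0 0 0;0 0 0.8 0 0 0 0;0 0 0.8 0 0 0 0"

```text
t: 7.05
eef_pos: [0.4229, 0.0619, 0.2977]
tcp_rot: [2.216, 2.226, 0.001]
ft_force: [0.0, -0.0, -1.3]
grip_width: 0.085
grasp_force: 59.1
```

Run:
```python
from h import *
s=log(); print(s['t'],s['joint_pos'].round(3),s['eef_pos'],R.from_rotvec(s['tcp_rot']).as_matrix().round(3),s['grip_width'],s['grasp_force'])
```

```text
7.05 [-0.018  0.018  1.678  0.     1.445 -0.022] [0.42293462 0.06188802 0.29766488] [[-0.005  1.     0.001]
 [ 1.     0.005 -0.   ]
 [-0.     0.001 -1.   ]] 0.08482273970586615 59.109195903874934
```

Request:
jog_arm:
  rows: "-0.12 0 0 0 0 0 0;-0.24 0 0 0 0 0 0;-0.36 0 0 0 0 0 0;-0.48 0 0 0 0 0 0;-0.6 0 0 0 0 0 0;-0.7 0 0 0 0 0 0;-0.7 0 0 0 0 0 0;-0.7 0 0 0 0 0 0"

```text
t: 7.72
eef_pos: [0.4211, 0.062, 0.2963]
tcp_rot: [1.815, 1.821, 0.661]
ft_force: [1.4, 0.5, -0.5]
grip_width: 0.086
grasp_force: 59.6
```

```bash
cat >> h.py <<'E'
def planar(p,q):
    L1,L2,e,r0,d1,L6=p; a=q[1]; b=q[1]+q[2]; c=b+q[4]
    return np.array([r0+L1*np.sin(a)+L2*np.sin(b)+e*np.cos(b)+L6*np.sin(c), d1+L1*np.cos(a)+L2*np.cos(b)-e*np.sin(b)+L6*np.cos(c)])
E
python3 - <<'E'
from h import *
s=log(); print(s['t'],s['joint_pos'].round(3),s['eef_pos'],R.from_rotvec(s['tcp_rot']).as_matrix().round(3))
from scipy.optimize import least_squares
D=[json.loads(l)[:2] for l in open('log.txt')]
D.append([[1.13,0.276,1.505,0,1.361,-.121],[0.18079,.54586,.23931]])
def res(p):
    o=[]
    for q,x in D:
        r=np.sqrt(x[0]**2+x[1]**2-.0694**2); o+=list(planar(p,q)-[r,x[2]])
    return o
f=least_squares(res,[.4,.4,0,0,.2,.2],x_scale=.1); P=f.x; print(P,np.abs(f.fun).max())
np.save('P.npy',P)
# feasibility: tool pitch a below horizontal, TCP at (r,z)
for a in (18,22,27,32):
  c=np.pi/2+np.radians(a)
  for r in (.42,.45,.48):
    z=.035
    best=None
    for j2 in np.linspace(-.75,2.08,12):
      for j3 in np.linspace(.22,2.7,10):
        g=least_squares(lambda v:planar(P,[0,v[0],v[1],0,c-v[0]-v[1]])-[r,z],[j2,j3],bounds=([-.75,.22],[2.08,2.7]))
        j5=c-g.x.sum()
        if g.cost<1e-8: best=(g.x.round(2),round(j5,2))
    print(a,r,best)
E
```

```text
7.7167 [-0.043 -0.329  2.151  0.05   0.624 -0.076] [0.42112998 0.06196181 0.29629336] [[-0.003  0.767  0.642]
 [ 1.     0.003  0.002]
 [-0.     0.642 -0.767]]
[6.29054970e-01 4.21145476e-01 6.00017943e-02 3.23127504e-05
 1.39278880e-01 3.58756321e-01] 0.00025736457302982796
18 0.42 None
18 0.45 None
18 0.48 None
22 0.42 None
22 0.45 None
22 0.48 None
27 0.42 None
27 0.45 None
27 0.48 None
32 0.42 None
32 0.45 None
32 0.48 None
```

```bash
cat >> h.py <<'E'
LO=np.array([-2.89,-.75,.22,-1.18,.11,-2.7]); HI=np.array([2.89,2.08,2.7,4.32,2.71,2.7])
Cc=np.array([[0,-1,0],[1,0,0],[0,0,1.]])
def fk(q,lat=.0694):
    L1,L2,e,r0,d1,L6=np.load('P.npy') if 'PP' not in globals() else PP
    Y=lambda a:R.from_euler('y',a).as_matrix(); Z=lambda a:R.from_euler('z',a).as_matrix()
    A=Y(q[1]+q[2]); W=A@Z(q[3])@Y(q[4]); 
    el=np.array([0,lat,d1])+Y(q[1])@[0,0,L1]; wr=el+A@[e,0,L2]; tc=wr+W@[0,0,L6]
    B=Z(q[0]); return B@tc,B@W@Z(q[5])@Cc,B@wr,B@el
import os
if os.path.exists('P.npy'): PP=np.load('P.npy')
from scipy.optimize import least_squares
def ik(p,Rm,q0):
    def f(q):
        t,M,_,_=fk(q); return np.r_[(t-p)*5,R.from_matrix(M.T@Rm).as_rotvec()]
    g=least_squares(f,np.clip(q0,LO+.03,HI-.03),bounds=(LO+.02,HI-.02)); return g.x,g.cost
E
python3 - <<'E'
from h import *
for l in open('log.txt'):
    q,p,r=json.loads(l); t,M,_,_=fk(q); print((t-p).round(4),(R.from_matrix(M).inv()*R.from_rotvec(r)).as_rotvec().round(3))
c=np.array([.497,.07]); rng=np.random.default_rng(0)
for phi in range(-180,180,30):
  for a in (20,30,40):
    f=np.radians(phi); ar=np.radians(a); h=np.array([np.cos(f),np.sin(f),0])
    z=h*np.cos(ar)-np.array([0,0,np.sin(ar)]); y=h*np.sin(ar)+np.array([0,0,np.cos(ar)]); x=np.cross(y,z)
    Rm=np.c_[x,y,z]; org=np.array([c[0],c[1],.003+.06*np.sin(ar)]); p=org-Rm@[.0103,-.004,.027]
    sols=[]
    for k in range(25):
        q,co=ik(p,Rm,rng.uniform(LO,HI))
        if co<1e-6 and not any(np.abs(q-s[0]).max()<.05 for s in sols): sols.append((q,fk(q)[2],fk(q)[3]))
    for s in sols: print(phi,a,s[0].round(2),'wrist',s[1].round(3),'elb',s[2].round(2))
E
```

```text
[-0.0001 -0.     -0.    ] [-0.  0. -0.]
[-0. -0. -0.] [ 0. -0.  0.]
[ 0.      0.     -0.0001] [-0.  0. -0.]
[ 0.0001  0.     -0.    ] [-0.  0. -0.]
[ 0.0001 -0.     -0.    ] [ 0.  0. -0.]
[ 0.0018 -0.      0.0005] [ 0.  0. -0.]
-120 30 [ 0.41  0.85  1.46 -0.55  1.76  2.68] wrist [0.654 0.363 0.229] elb [0.4  0.25 0.56]
-120 40 [ 0.38  0.74  1.52 -0.49  1.63  2.64] wrist [0.635 0.329 0.293] elb [0.37 0.22 0.61]
-90 30 [ 0.58  0.74  1.76 -0.82  1.45  2.62] wrist [0.487 0.402 0.229] elb [0.32 0.29 0.6 ]
-90 40 [ 0.53  0.63  1.79 -0.75  1.34  2.51] wrist [0.487 0.363 0.293] elb [0.28 0.25 0.65]
-60 40 [ 0.6   0.51  2.12 -1.12  1.01  2.52] wrist [0.342 0.319 0.293] elb [0.21 0.23 0.69]
60 40 [-0.66  0.47  2.25  1.13  0.99 -2.64] wrist [ 0.359 -0.189  0.293] elb [ 0.27 -0.12  0.7 ]
90 40 [-0.54  0.58  1.92  0.75  1.29 -2.58] wrist [ 0.507 -0.223  0.293] elb [ 0.33 -0.12  0.67]
120 40 [-0.37  0.7   1.62  0.5   1.57 -2.66] wrist [ 0.652 -0.179  0.293] elb [ 0.4  -0.08  0.62]
```

```bash
cat >> h.py <<'E'
def lay(phi,a,c,zlow=.003):
    f=np.radians(phi); ar=np.radians(a); h=np.array([np.cos(f),np.sin(f),0])
    z=h*np.cos(ar)-np.array([0,0,np.sin(ar)]); y=h*np.sin(ar)+np.array([0,0,np.cos(ar)]); x=np.cross(y,z)
    Rm=np.c_[x,y,z]; org=np.array([c[0],c[1],zlow+.06*np.sin(ar)]); return org-Rm@[.0103,-.004,.027],Rm
E
python3 - <<'E'
from h import *
q0=np.array([-.54,.58,1.92,.75,1.29,-2.58])
for phi in (70,80,90,100,110,120):
  for c in ([.497,.07],[.48,.085],[.51,.085],[.48,.06]):
    q=q0.copy();am=None
    for a in range(45,18,-2):
        p,Rm=lay(phi,a,c); q,co=ik(p,Rm,q)
        if co>1e-6: break
        am=(a,q.round(2),fk(q)[2].round(3))
    print(phi,c,am)
E
```

```text
70 [0.497, 0.07] (37, array([-0.65,  0.54,  2.15,  1.01,  1.12, -2.66]), array([ 0.402, -0.221,  0.274]))
70 [0.48, 0.085] (39, array([-0.63,  0.5 ,  2.19,  1.01,  1.08, -2.65]), array([ 0.388, -0.198,  0.287]))
70 [0.51, 0.085] (35, array([-0.63,  0.57,  2.14,  1.06,  1.13, -2.68]), array([ 0.413, -0.213,  0.262]))
70 [0.48, 0.06] (39, array([-0.68,  0.51,  2.17,  0.97,  1.11, -2.64]), array([ 0.388, -0.223,  0.287]))
80 [0.497, 0.07] (35, array([-0.62,  0.6 ,  2.03,  0.9 ,  1.24, -2.66]), array([ 0.453, -0.241,  0.262]))
80 [0.48, 0.085] (37, array([-0.6 ,  0.56,  2.08,  0.9 ,  1.19, -2.65]), array([ 0.437, -0.218,  0.274]))
80 [0.51, 0.085] (33, array([-0.6 ,  0.63,  2.02,  0.94,  1.25, -2.67]), array([ 0.464, -0.233,  0.249]))
80 [0.48, 0.06] (37, array([-0.65,  0.57,  2.05,  0.86,  1.22, -2.65]), array([ 0.437, -0.243,  0.274]))
90 [0.497, 0.07] (33, array([-0.58,  0.66,  1.91,  0.8 ,  1.36, -2.66]), array([ 0.507, -0.251,  0.249]))
90 [0.48, 0.085] (35, array([-0.57,  0.62,  1.97,  0.8 ,  1.31, -2.66]), array([ 0.49 , -0.229,  0.262]))
90 [0.51, 0.085] (31, array([-0.56,  0.69,
[... 749 characters left out ...]
.75,  0.61,  1.51, -2.67]), array([ 0.597, -0.206,  0.262]))
110 [0.51, 0.085] (29, array([-0.45,  0.79,  1.66,  0.66,  1.6 , -2.67]), array([ 0.634, -0.227,  0.223]))
110 [0.48, 0.06] (37, array([-0.47,  0.68,  1.73,  0.58,  1.51, -2.67]), array([ 0.594, -0.224,  0.274]))
120 [0.497, 0.07] (37, array([-0.38,  0.73,  1.6 ,  0.52,  1.61, -2.68]), array([ 0.659, -0.19 ,  0.274]))
120 [0.48, 0.085] (39, array([-0.36,  0.69,  1.67,  0.51,  1.55, -2.68]), array([ 0.638, -0.167,  0.287]))
120 [0.51, 0.085] (33, array([-0.37,  0.78,  1.56,  0.56,  1.66, -2.67]), array([ 0.68 , -0.188,  0.249]))
120 [0.48, 0.06] (41, array([-0.39,  0.67,  1.66,  0.48,  1.55, -2.68]), array([ 0.633, -0.185,  0.299]))
```

```bash
cat >> h.py <<'E'
from scipy.spatial.transform import Slerp
def rel(p,Rm,pt,Rt):
    return R.from_matrix(Rm.T@Rt).as_rotvec().round(3),(Rm.T@(np.array(pt)-p)*1000).round(1)
def check(q,p0,R0,pt,Rt,n=10):
    S=Slerp([0,1],R.from_matrix([R0,Rt])); out=[]
    for k in np.linspace(0,1,n+1)[1:]:
        q2,co=ik(p0+(np.array(pt)-p0)*k,S(k).as_matrix(),q); out.append((co<1e-6,np.abs(q2-q).max().round(2))); q=q2
    print('path',all(o[0] for o in out),'maxstep',max(o[1] for o in out),'end',q.round(2)); return q
E
python3 - <<'E'
from h import *
s=manip.get_state();p0=s['eef_pos'];R0=R.from_rotvec(s['tcp_rot']).as_matrix(); q=s['joint_pos']
print(p0,q.round(3))
c=[.50,.075]
pt,Rt=lay(90,37,c,.09); print(pt,rel(p0,R0,pt,Rt)); check(q,p0,R0,pt,Rt)
pd=np.array([.46,.03,.33]);Rd=np.c_[[-1,0,0],[0,1,0],[0,0,-1]].astype(float)
print('down',rel(p0,R0,pd,Rd)); q1=check(q,p0,R0,pd,Rd)
print('tilt',rel(pd,Rd,pt,Rt)); q2=check(q1,pd,Rd,pt,Rt)
pl,_=lay(90,37,c,.004); print('low',pl,rel(pt,Rt,pl,Rt)); check(q2,pt,Rt,pl,Rt)
E
```

```text
[0.42112998 0.06196181 0.29629336] [-0.043 -0.329  2.151  0.05   0.624 -0.076]
[0.5103     0.0558441  0.14555245] (array([-0.18 ,  1.138, -1.081]), array([ -6.4, -28.4, 172.8]))
path True maxstep 0.63 end [-0.55  0.48  1.85  0.76  1.46 -2.47]
down (array([ 0.546,  0.544, -1.498]), array([-32.1,  51.3,  -1. ]))
path True maxstep 0.34 end [-0.09  0.06  1.55 -0.    1.53 -1.66]
tilt (array([-0.925, -0.   ,  0.   ]), array([-50.3,  25.8, 184.4]))
path True maxstep 0.09 end [-0.55  0.48  1.85  0.76  1.46 -2.47]
low [0.5103     0.0558441  0.05955245] (array([0., 0., 0.]), array([  0. , -68.7,  51.8]))
path True maxstep 0.01 end [-0.55  0.61  1.91  0.78  1.32 -2.61]
```

Request:
jog_arm:
  rows: "0.18 0.18 -0.5 -32 51 -1 0;0.18 0.18 -0.5 -32 51 -1 0;0.18 0.18 -0.5 -32 51 -1 0;0.18 0.18 -0.5 -32 51 -1 0;0.36 0.36 -1 -32 51 -1 0;0.36 0.36 -1 -32 51 -1 0;0.36 0.36 -1 -32 51 -1 0;0.36 0.36 -1 -32 51 -1 0;0.36 0.36 -1 -32 51 -1 0;0.546 0.544 -1.498 -32 51 -1 0;0.546 0.544 -1.498 -32 51 -1 0;0.546 0.544 -1.498 -32 51 -1 0"

```text
t: 8.72
eef_pos: [0.4649, 0.0288, 0.3327]
tcp_rot: [0.394, 3.012, 0.143]
ft_force: [-0.2, 0.3, -1.2]
grip_width: 0.085
grasp_force: 59.4
```

Request:
jog_arm:
  rows: "0 0 0 0 0 0 0;0 0 0 0 0 0 0"

```text
t: 8.88
eef_pos: [0.4642, 0.0299, 0.3316]
tcp_rot: [0.403, 3.009, 0.147]
ft_force: [-0.5, -0.6, -1.5]
grip_width: 0.082
grasp_force: 59.6
```

Run:
```python
from h import *
s=log();p0=s['eef_pos'];R0=R.from_rotvec(s['tcp_rot']).as_matrix(); q=s['joint_pos']
print(s['t'],p0,q.round(3),R0.round(3))
pt,Rt=lay(90,37,[.50,.075],.06); print('tilt',rel(p0,R0,pt,Rt)); q2=check(q,p0,R0,pt,Rt)
```

```text
8.8833 [0.46424398 0.02987939 0.33162982] [-1.630e-01  1.000e-03  1.621e+00  1.010e-01  1.421e+00 -1.478e+00] [[-0.96   0.257  0.114]
 [ 0.267  0.96   0.082]
 [-0.088  0.109 -0.99 ]]
tilt (array([-0.821,  0.216, -0.198]), array([-18.3,  13.2, 221.3]))
path True maxstep 0.11 end [-0.55  0.53  1.88  0.76  1.41 -2.52]
```

Request:
jog_arm:
  rows: "-0.12 0.03 -0.03 -3 2 15 0;-0.24 0.06 -0.06 -6 4 35 0;-0.36 0.095 -0.087 -8 6 55 0;-0.48 0.126 -0.116 -11 8 80 0;-0.6 0.158 -0.145 -13 10 110 0;-0.72 0.19 -0.174 -15 12 140 0;-0.821 0.216 -0.198 -18 13 170 0;-0.821 0.216 -0.198 -18 13 195 0;-0.821 0.216 -0.198 -18 13 215 0;-0.821 0.216 -0.198 -18 13 221 0;-0.821 0.216 -0.198 -18 13 221 0;-0.821 0.216 -0.198 -18 13 221 0"

```text
t: 9.88
eef_pos: [0.5076, 0.0554, 0.116]
tcp_rot: [-0.001, 2.812, 1.4]
ft_force: [-0.0, 0.2, -0.9]
grip_width: 0.083
grasp_force: 59.6
```

Run:
```python
from h import *
s=log();p0=s['eef_pos'];R0=R.from_rotvec(s['tcp_rot']).as_matrix(); q=s['joint_pos']
print(s['t'],p0,q.round(3),R0.round(3))
pt,Rt=lay(90,37,[.50,.075],.004); print('low',rel(p0,R0,pt,Rt)); q2=check(q,p0,R0,pt,Rt)
print('downdir in tool',(R0.T@[0,0,-1]).round(3))
im=snap('side','d3.png'); a=cv2.resize(im[130:290,170:350,::-1],None,fx=3.6,fy=3.6,interpolation=cv2.INTER_CUBIC); cv2.imwrite('pics/d3b.png',a)
```

```text
9.8833 [0.50758715 0.05538034 0.11601654] [-0.549  0.521  1.881  0.762  1.405 -2.52 ] [[-1.    -0.001  0.   ]
 [-0.     0.603  0.798]
 [-0.     0.798 -0.603]]
low (array([-0.001,  0.   ,  0.001]), array([ -2.7, -44.8,  34.4]))
path True maxstep 0.01 end [-0.55  0.61  1.91  0.78  1.32 -2.61]
downdir in tool [ 0.    -0.798  0.603]
```

View pics/d3b.png

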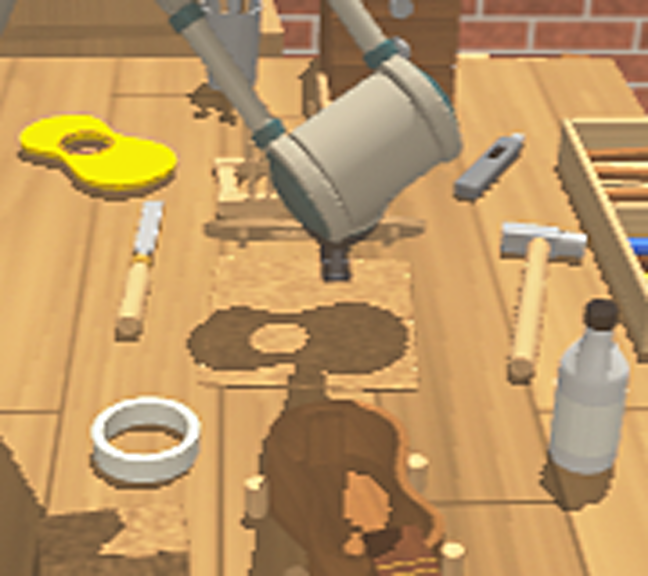

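Request:
jog_arm:
  rows: "0 0 0 -2 -16 12 0;0 0 0 -3 -30 22.5 0;0 0 0 -3 -38 28.5 0;0 0 0 -3 -42 31.5 0;0 0 0 -3 -44 33 0;0 0 0 -3 -44 33 0"

```text
t: 10.43
eef_pos: [0.51, 0.0557, 0.0606]
tcp_rot: [0.002, -2.812, -1.4]
ft_force: [-0.1, -0.1, -0.8]
grip_width: 0.082
grasp_force: 59.6
```

Request:
jog_arm:
  rows: "0 0 0 0 -1.2 0.9 0;0 0 0 0 -2.4 1.8 0;0 0 0 0 -2.4 1.8 0"

```text
t: 10.68
eef_pos: [0.5102, 0.0556, 0.0576]
tcp_rot: [0.001, -2.812, -1.401]
ft_force: [0.0, -2.1, 0.7]
grip_width: 0.087
grasp_force: 59.9
```

Request:
jog_arm:
  rows: "0 0 0 0 0 0 15;0 0 0 0 0 0 25;0 0 0 0 0 0 25;0 0 0 0 -8 -4 25;0 0 0 0 -16 -7.7 25;0 0 0 0 -24 -10 25;0 0 0 0 -31.7 -12 25;0 0 0 0 -36.5 -11.7 25;0 0 0 0 -41.2 -11.4 25;0 0 0 0 -41.2 -11.4 25"

```text
t: 11.52
eef_pos: [0.5098, 0.0211, 0.03]
tcp_rot: [-0.001, -2.81, -1.4]
ft_force: [0.5, -0.9, -1.5]
grip_width: 0.25
grasp_force: 0.3
```

Run:
```python
from h import *
s=log(); print(s['t'],s['eef_pos'],s['ft_force'],s['grip_width'],s['joint_pos'].round(2))
im=snap('side','d4.png'); cv2.imwrite('pics/d4b.png',cv2.resize(im[150:270,180:340,::-1],None,fx=4.5,fy=4.5,interpolation=cv2.INTER_CUBIC))
```

```text
11.5167 [0.50979766 0.02109612 0.03001302] [ 0.5156683  -0.86515869 -1.50234197] 0.24972006096021906 [-0.6   0.67  1.89  0.75  1.31 -2.65]
```

View pics/d4b.png

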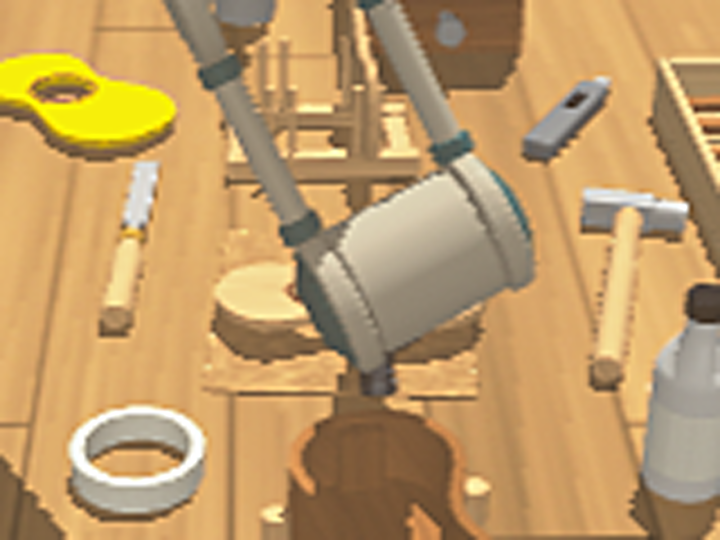

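Request:
jog_arm:
  rows: "0 0 0 0 -3.5 -1.5 25;0 0 0 0 -6.9 -3 25;0 0 0 0 -12 -10 25;0 0 0 0 -17 -16 25;0 0 0 0 -20.5 -22 25;0 0 0 0 -20 -35 25;0 0 0 0 0 -60 25;0 0 0 0 30 -85 25;0 0 0 0 60 -110 40;0 0 0 0 90 -130 40;0 0 0 0 90 -130 40;0 0 0 0 90 -130 40"

```text
t: 12.57
eef_pos: [0.5106, -0.029, 0.1833]
tcp_rot: [-0.004, 2.812, 1.394]
ft_force: [0.7, 0.1, -1.0]
grip_width: 0.4
grasp_force: 0.0
```

Run:
```python
from h import *
s=log();p0=s['eef_pos'];R0=R.from_rotvec(s['tcp_rot']).as_matrix(); q=s['joint_pos']
print(s['t'],p0,s['ft_force'],q.round(2))
for yaw in (90,-90):
    f=np.radians(yaw); y=np.array([np.cos(f),np.sin(f),0]); z=np.array([0,0,-1.]); Rt=np.c_[np.cross(y,z),y,z]
    for pt in ([.48,.03,.30],[.44,.07,.30]):
        print(yaw,pt,rel(p0,R0,pt,Rt)); check(q,p0,R0,pt,Rt)
```

```text
12.5667 [ 0.51058658 -0.02895717  0.18333286] [ 0.66752718  0.12008477 -0.96488918] [-0.67  0.48  1.72  0.68  1.61 -2.46]
90 [0.48, 0.03, 0.3] (array([0.92 , 0.003, 0.003]), array([ 30.1, 128.7, -23.8]))
path True maxstep 0.09 end [-0.08  0.1   1.58  0.    1.46 -1.65]
90 [0.44, 0.07, 0.3] (array([0.92 , 0.003, 0.003]), array([ 70., 153.,   8.]))
path True maxstep 0.11 end [ 0.    0.05  1.64  0.    1.45 -1.57]
-90 [0.48, 0.03, 0.3] (array([-0.005,  1.394, -2.812]), array([ 30.1, 128.7, -23.8]))
path False maxstep 0.43 end [ 0.52 -0.04  2.24 -1.16  0.74 -2.68]
-90 [0.44, 0.07, 0.3] (array([-0.005,  1.394, -2.812]), array([ 70., 153.,   8.]))
path False maxstep 0.35 end [ 0.65 -0.08  2.29 -1.16  0.78 -2.68]
```

Request:
jog_arm:
  rows: "0.12 0 0 0 20 -10 60;0.24 0 0 0 50 -18 60;0.36 0 0 5 80 -24 60;0.48 0 0 10 110 -24 60;0.6 0 0 15 128 -24 60;0.72 0 0 20 128 -24 60;0.84 0 0 25 128 -24 60;0.92 0 0 30 128 -24 60;0.92 0 0 30 128 -24 60"

```text
t: 13.32
eef_pos: [0.4785, 0.0328, 0.2976]
tcp_rot: [0.01, -3.139, -0.005]
ft_force: [-0.2, 0.3, 0.4]
grip_width: 0.602
grasp_force: 0.0
```

Request:
jog_arm:
  rows: "0 0 0.12 -5 5 0 60;0 0 0.24 -10 10 0 60;0 0 0.36 -20 15 0 60;0 0 0.48 -30 20 0 60;0 0 0.6 -40 30 0 60;0 0 0.72 -50 40 0 60;0 0 0.84 -60 45 0 60;0 0 0.96 -60 45 0 60;0 0 1.08 -60 45 0 60;0 0 1.2 -60 45 0 60;0 0 1.32 -60 45 0 60;0 0 1.44 -60 45 0 60"

```text
t: 14.32
eef_pos: [0.54, 0.0738, 0.296]
tcp_rot: [-2.074, -2.35, -0.001]
ft_force: [0.7, -0.9, 0.9]
grip_width: 0.601
grasp_force: 0.0
```

Request:
jog_arm:
  rows: "0 0 0.12 0 0 0 60;0 0 0.24 0 0 0 60;0 0 0.36 0 0 0 60;0 0 0.48 0 0 0 60;0 0 0.6 0 0 0 60;0 0 0.72 0 0 0 60;0 0 0.84 0 0 0 60;0 0 0.96 0 0 0 60;0 0 1.08 0 0 0 60;0 0 1.2 0 0 0 60;0 0 1.32 0 0 0 60;0 0 1.44 0 0 0 60"

```text
t: 15.32
eef_pos: [0.54, 0.0738, 0.2961]
tcp_rot: [-3.11, -0.399, 0.006]
ft_force: [-0.3, -0.0, -0.4]
grip_width: 0.6
grasp_force: 0.0
```

Run:
```python
from h import *
s=log();p0=s['eef_pos'];R0=R.from_rotvec(s['tcp_rot']).as_matrix(); q=s['joint_pos']
print(s['t'],p0,q.round(2),R0.round(3))
m=manip.camera_model('wrist'); im=snap('wrist','w5.png'); np.savez('w5.npz',o=m['origin'],a=m['attitude'],k=m['intrinsics'])
cv2.imwrite('pics/w5b.png',cv2.resize(im[:,:,::-1],(800,600),interpolation=cv2.INTER_CUBIC))
```

```text
15.3167 [0.54000784 0.07377333 0.29606693] [0.   0.21 1.46 0.01 1.48 1.32] [[ 0.968  0.252 -0.005]
 [ 0.253 -0.968  0.006]
 [-0.003 -0.007 -1.   ]]
```

View pics/w5b.png

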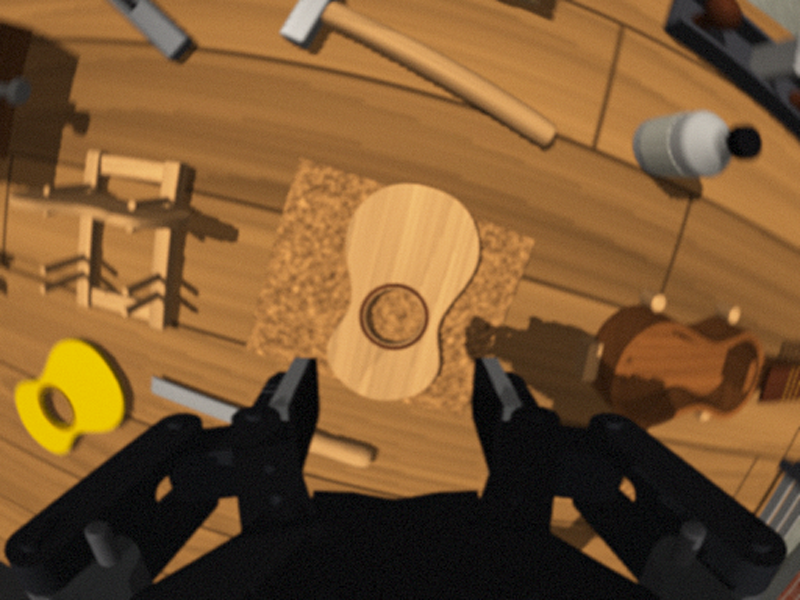

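The image shows the soundboard flat on the mat, good face up, with the hole at (394,316), the tail at (412,184) and the neck at (382,399). The back plate still stands in the rack. Next I rectify the image numerically.

```bash
cat >> h.py <<'E'
def fproj(m,P):
    P=np.atleast_2d(P); c=(P-m['origin'])@att(m); r=np.hypot(c[:,0],c[:,1]); th=np.arctan2(r,c[:,2]); K=np.array(m['intrinsics'])
    return np.c_[K[0,0]*th*c[:,0]/r+K[0,2],K[1,1]*th*c[:,1]/r+K[1,2]]
def rectify(im,m,cx,cy,z,yaw,w,h,ppm):
    # image cols along direction yaw (deg), rows along yaw-90
    u,v=np.meshgrid((np.arange(int(w*ppm))/ppm-w/2)/1e3,(np.arange(int(h*ppm))/ppm-h/2)/1e3)
    a=np.radians(yaw); X=cx+u*np.cos(a)+v*np.sin(a); Y=cy+u*np.sin(a)-v*np.cos(a)
    q=fproj(m,np.c_[X.ravel(),Y.ravel(),np.full(X.size,z)]).astype(np.float32)
    return cv2.remap(im,q[:,0].reshape(X.shape),q[:,1].reshape(X.shape),cv2.INTER_CUBIC)
E
python3 - <<'E'
from h import *
d=np.load('w5.npz'); m=dict(origin=d['o'],attitude=d['a'],intrinsics=d['k'])
im=cv2.imread('pics/w5.png'); f=lambda u,v:ray(m,u*.64,v*.64,.020,True)
for n,u,v in (('hole',394,316),('neck',382,399),('tail',412,184),('wide l',346,245),('wide r',480,245)): print(n,f(u,v).round(4))
r=rectify(im,m,.50,.075,.020,180,260,170,4); cv2.imwrite('rect.png',r)
g=cv2.GaussianBlur(cv2.cvtColor(r,cv2.COLOR_BGR2GRAY),(0,0),4)
c=cv2.HoughCircles(g,cv2.HOUGH_GRADIENT,1,200,param1=60,param2=15,minRadius=95,maxRadius=125)
print('circle',c)
# row profiles: columns (board x) at known widths, print color samples across
for mm in (-48,-20,18,58):
    col=r[:, int((130+mm)*4)-4:int((130+mm)*4)+5].mean(1); lab=cv2.cvtColor(col[None].astype(np.uint8),cv2.COLOR_BGR2LAB)[0]
    print(mm,[tuple(x) for x in lab[::24].tolist()])
E
```

```text
hole [0.4819 0.0607 0.02  ]
neck [0.3959 0.0506 0.02  ]
tail [0.6021 0.0757 0.02  ]
wide l [0.5351 0.1187 0.02  ]
wide r [0.5658 0.0028 0.02  ]
circle [[[588.5 284.5 123.3]]]
-48 [(149, 145, 169), (160, 146, 171), (159, 142, 167), (194, 139, 171), (187, 141, 172), (189, 141, 172), (190, 140, 171), (190, 141, 171), (191, 139, 172), (179, 142, 169), (189, 140, 171), (188, 141, 171), (191, 140, 171), (193, 139, 171), (188, 141, 170), (187, 141, 170), (187, 142, 170), (189, 141, 171), (186, 142, 169), (184, 142, 170), (187, 141, 171), (185, 142, 170), (148, 143, 168), (122, 145, 163), (151, 146, 171), (132, 144, 165), (166, 146, 172), (158, 146, 171), (160, 145, 172)]
-20 [(140, 145, 168), (150, 146, 169), (133, 144, 166), (120, 142, 161), (188, 141, 170), (191, 141, 170), (194, 139, 172), (184, 142, 171), (186, 142, 171), (184, 142, 170), (182, 142, 170), (184, 142, 170), (187, 142, 171), (189, 141, 172), (184, 141, 169), (185, 142, 170), (181, 142, 169), (188, 141, 171), (185, 142, 169), (186, 141, 170), (190, 140, 170), (155, 144, 170), (143, 144, 166), (148, 145, 168), (140, 145, 167
[... 360 characters left out ...]
 (91, 146, 156), (187, 141, 171), (156, 145, 170), (139, 146, 167), (126, 143, 164), (131, 144, 166), (134, 144, 166), (133, 144, 166), (144, 144, 167), (151, 145, 170), (138, 144, 166), (152, 145, 171)]
58 [(141, 145, 167), (145, 145, 169), (142, 146, 168), (163, 143, 167), (190, 141, 171), (191, 141, 171), (193, 140, 171), (176, 140, 169), (184, 141, 171), (185, 141, 171), (181, 141, 169), (183, 141, 170), (176, 142, 168), (168, 142, 167), (174, 142, 168), (183, 142, 170), (177, 142, 169), (185, 142, 171), (192, 139, 170), (189, 141, 170), (173, 142, 168), (154, 144, 169), (160, 145, 172), (150, 146, 169), (137, 144, 168), (146, 144, 169), (132, 144, 165), (137, 145, 167), (141, 143, 166)]
```

Run:
```python
from h import *
d=np.load('w5.npz'); m=dict(origin=d['o'],attitude=d['a'],intrinsics=d['k'])
im=cv2.imread('pics/w5.png'); yaw=186.9; cx,cy=.499,.063
r=rectify(im,m,cx,cy,.020,yaw,240,170,4); L=cv2.cvtColor(cv2.GaussianBlur(r,(0,0),2),cv2.COLOR_BGR2LAB)[:,:,0]
M=cv2.morphologyEx((L>170).astype(np.uint8),cv2.MORPH_OPEN,np.ones((9,9)))
n,lb,st,_=cv2.connectedComponentsWithStats(M); k=1+st[1:,4].argmax(); M=(lb==k).astype(np.uint8)
print('bbox mm',st[k][:4]/4)
xs=[];mid=[]
for x in range(-90,91,10):
    w=np.where(M[:,int((120+x)*4)])[0]/4-85
    print(x,'lo %.1f hi %.1f mid %.1f width %.1f'%(w.min(),w.max(),(w.min()+w.max())/2,w.max()-w.min())); xs.append(x);mid.append((w.min()+w.max())/2)
print(np.polyfit(xs,mid,1))
cs,h=cv2.findContours(M,cv2.RETR_CCOMP,cv2.CHAIN_APPROX_NONE)
for c in cs:
    if cv2.contourArea(c)>3000: (a,b),rad=cv2.minEnclosingCircle(c); mo=cv2.moments(c); print('contour area',cv2.contourArea(c)/16,'cent',mo['m10']/mo['m00']/4-120,mo['m01']/mo['m00']/4-85,rad/4)
cv2.imwrite('rect.png',r)
```

```text
bbox mm [ 15.5   18.5  208.25 125.5 ]
-90 lo -47.5 hi 34.5 mid -6.5 width 82.0
-80 lo -56.8 hi 43.2 mid -6.8 width 100.0
-70 lo -61.8 hi 47.2 mid -7.2 width 109.0
-60 lo -65.2 hi 50.0 mid -7.6 width 115.2
-50 lo -66.2 hi 50.8 mid -7.8 width 117.0
-40 lo -65.8 hi 49.8 mid -8.0 width 115.5
-30 lo -63.0 hi 49.2 mid -6.9 width 112.2
-20 lo -58.8 hi 46.0 mid -6.4 width 104.8
-10 lo -52.5 hi 43.2 mid -4.6 width 95.8
0 lo -47.8 hi 41.5 mid -3.1 width 89.2
10 lo -43.0 hi 41.0 mid -1.0 width 84.0
20 lo -40.8 hi 44.0 mid 1.6 width 84.8
30 lo -41.0 hi 47.8 mid 3.4 width 88.8
40 lo -43.0 hi 52.5 mid 4.8 width 95.5
50 lo -45.8 hi 57.5 mid 5.9 width 103.2
60 lo -47.2 hi 57.5 mid 5.1 width 104.8
70 lo -46.0 hi 55.5 mid 4.8 width 101.5
80 lo -42.5 hi 51.2 mid 4.4 width 93.8
90 lo -35.0 hi 41.0 mid 3.0 width 76.0
[ 0.08850877 -1.73684211]
contour area 19496.125 cent -2.8999244240842756 -1.9342624442464142 104.2643051147461
contour area 3656.59375 cent 18.901705110345745 0.5629926531123743 41.43734359741211
```

```bash
cat >> h.py <<'E'
def fitboard(im,m,cx,cy,z,yaw,it=3,thr=170):
    for k in range(it):
        r=rectify(im,m,cx,cy,z,yaw,240,170,4); L=cv2.cvtColor(cv2.GaussianBlur(r,(0,0),2),cv2.COLOR_BGR2LAB)[:,:,0]
        M=cv2.morphologyEx((L>thr).astype(np.uint8),cv2.MORPH_OPEN,np.ones((9,9)))
        n,lb,st,_=cv2.connectedComponentsWithStats(M); j=1+st[1:,4].argmax(); M=(lb==j)
        c=np.where(M.any(0))[0]/4-120; xm=(c.min()+c.max())/2
        xs=np.arange(-85,86,5); W=np.array([[f(np.where(M[:,int((120+xm+x)*4)])[0])/4-85 for f in (np.min,np.max)] for x in xs]); mid=W.mean(1)
        s,b=np.polyfit(xs+xm,mid,1); b=b+s*xm
        a=np.radians(yaw); cx+=(xm*np.cos(a)+b*np.sin(a))/1e3; cy+=(xm*np.sin(a)-b*np.cos(a))/1e3; yaw-=np.degrees(np.arctan(s))
    wid=W[:,1]-W[:,0]
    print('fit',round(cx,4),round(cy,4),round(yaw,2),'len',np.ptp(c),'max w',wid.max(),'at',xs[wid.argmax()],'waist at',xs[5:-5][wid[5:-5].argmin()],wid[5:-5].min(),'mid rms',np.std(mid-s*(xs+xm)))
    H=(~M[85*4-140:85*4+140,480-20*4:480+60*4]); n,lb,st,ce=cv2.connectedComponentsWithStats(H.astype(np.uint8)); 
    for j in range(1,n):
        if st[j,4]>15000 and st[j,2]<300 and st[j,3]<260: print('hole',ce[j]/4-[20,35],st[j,2:4]/4)
    return cx,cy,yaw
E
python3 - <<'E'
from h import *
d=np.load('w5.npz'); m=dict(origin=d['o'],attitude=d['a'],intrinsics=d['k'])
im=cv2.imread('pics/w5.png')
print(fitboard(im,m,.499,.063,.020,181.8,4))
E
```

```text
fit 0.4993 0.0614 180.38 len 208.0 max w 117.5 at -50 waist at 15 82.5 mid rms 0.4385201477332452
(np.float64(0.49930017885844885), np.float64(0.06141137926766824), np.float64(180.37984299297815))
```

Request:
jog_arm:
  rows: "0 0 -0.12 -5 20 -30 60;0 0 -0.24 -20 55 -34 60;0 0 -0.36 -35 95 -34 60;0 0 -0.48 -50 130 -34 60;0 0 -0.6 -65 165 -34 60;0 0 -0.72 -80 200 -34 60;0 0 -0.84 -95 235 -34 60;0 0 -0.96 -109 271 -34 60;0 0 -1.08 -109 271 -34 60;0 0 -1.2 -109 271 -34 60;0 0 -1.32 -109 271 -34 60;0 0 -1.44 -109 271 -34 60"

```text
t: 16.37
eef_pos: [0.5045, -0.2167, 0.3291]
tcp_rot: [-2.086, -2.339, -0.005]
ft_force: [0.0, -0.2, 0.4]
grip_width: 0.597
grasp_force: 0.0
```

Request:
jog_arm:
  rows: "0 0 -0.06 0 0 0 60;0 0 -0.06 0 0 0 60;0 0 -0.06 0 0 0 60"

```text
t: 16.62
eef_pos: [0.5048, -0.2158, 0.3296]
tcp_rot: [-2.025, -2.394, -0.005]
ft_force: [-0.3, 0.1, -0.1]
grip_width: 0.604
grasp_force: 0.0
```

Run:
```python
from h import *
s=log();print(s['t'],s['eef_pos'],s['joint_pos'].round(2),R.from_rotvec(s['tcp_rot']).as_matrix().round(3))
m=manip.camera_model('wrist'); im=snap('wrist','w6.png'); np.savez('w6.npz',o=m['origin'],a=m['attitude'],k=m['intrinsics'])
r=rectify(im[:,:,::-1].copy(),m,.51,-.255,.062,-79,300,200,2.6)
for x in (-100,0,100): cv2.line(r,(int((150+x)*2.6),0),(int((150+x)*2.6),12),(0,0,255),1)
cv2.imwrite('pics/w6b.png',r); print(r.shape)
for t in ('instrument','fingerboard_end'): print(t,[(np.round(d['bbox']).tolist(),round(d['score'],2)) for d in manip.spot_in('wrist',t)[:2]])
```

```text
16.6167 [ 0.50477177 -0.21582189  0.32960339] [-0.53  0.2   1.39  0.    1.56 -0.7 ] [[-0.166  0.986 -0.003]
 [ 0.986  0.166  0.006]
 [ 0.006 -0.002 -1.   ]]
(520, 780, 3)
instrument [([201.0, 107.0, 301.0, 318.0], 0.88)]
fingerboard_end [([201.0, 101.0, 301.0, 316.0], 0.8)]
```

View pics/w6b.png

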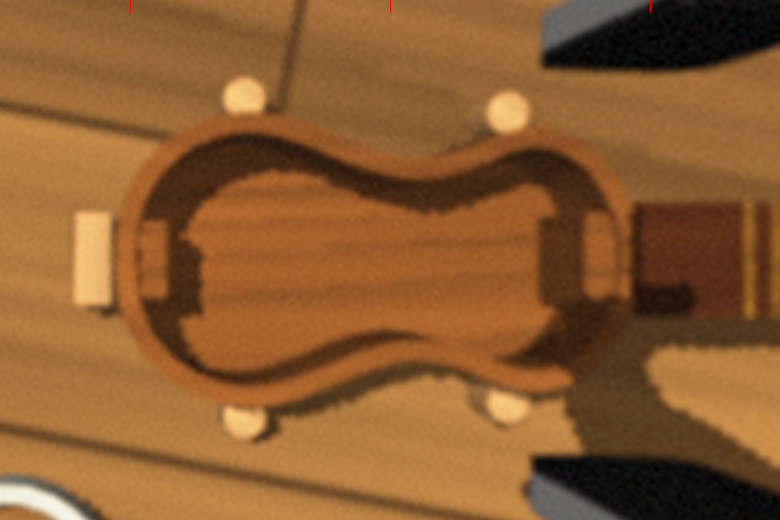

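The rectified view shows the rim's tail at px 119. The centre line is at row about 260, the waist at x≈433 and the fingerboard end at 633. At this scale the widths (111, 78 and 102 mm) match the expected ones. I register the board outline, inset by 3 mm, to the rim.

```bash
cat > reg.py <<'E'
from h import *
def boardcontour():
    d=np.load('w5.npz'); m=dict(origin=d['o'],attitude=d['a'],intrinsics=d['k']); im=cv2.imread('pics/w5.png')
    r=rectify(im,m,.4993,.0614,.020,180.38,240,170,4); L=cv2.cvtColor(cv2.GaussianBlur(r,(0,0),2),cv2.COLOR_BGR2LAB)[:,:,0]
    M=cv2.morphologyEx((L>170).astype(np.uint8),cv2.MORPH_OPEN,np.ones((9,9)))
    cs,_=cv2.findContours(M,cv2.RETR_EXTERNAL,cv2.CHAIN_APPROX_NONE); c=max(cs,key=cv2.contourArea)[:,0]/4-[120,85]
    return c*210/208
if __name__=='__main__':
    c=boardcontour(); 
    # inset by erosion
    B=np.zeros((170*8,240*8),np.uint8); cv2.fillPoly(B,[np.int32((c+[120,85])*8)],1)
    B=B|B[::-1]  # symmetrise
    E=cv2.erode(B,cv2.getStructuringElement(cv2.MORPH_ELLIPSE,(49,49)))
    cs,_=cv2.findContours(E,cv2.RETR_EXTERNAL,cv2.CHAIN_APPROX_NONE); e=max(cs,key=cv2.contourArea)[:,0]/8-[120,85]
    print('inset extents',e.min(0),e.max(0)); np.save('inset.npy',e)
    d=np.load('w6.npz'); m=dict(origin=d['o'],attitude=d['a'],intrinsics=d['k']); im=cv2.imread('pics/w6.png')
    r=rectify(im,m,.51,-.255,.062,-79,300,200,4); lab=cv2.cvtColor(cv2.GaussianBlur(r,(0,0),3),cv2.COLOR_BGR2LAB).astype(float)
    for x in (-80,-60,-20,0,20,40): 
        col=lab[:,int((150+x)*4)]; print(x,[ (int((i)/4-100),*col[i].astype(int).tolist()) for i in range(140,260,12)])
E
python3 reg.py
```

```text
inset extents [-102.     -56.875] [102.    56.75]
-80 [(-65, 115, 141, 161), (-62, 120, 141, 163), (-59, 125, 142, 163), (-56, 127, 142, 164), (-53, 130, 143, 164), (-50, 124, 148, 166), (-47, 116, 151, 168), (-44, 118, 152, 168), (-41, 92, 147, 161), (-38, 50, 140, 147)]
-60 [(-65, 216, 134, 172), (-62, 214, 134, 172), (-59, 202, 139, 172), (-56, 144, 147, 169), (-53, 116, 150, 168), (-50, 100, 149, 164), (-47, 42, 138, 145), (-44, 43, 139, 146), (-41, 47, 138, 148), (-38, 49, 138, 149)]
-20 [(-65, 115, 142, 161), (-62, 115, 142, 161), (-59, 114, 141, 161), (-56, 110, 142, 160), (-53, 110, 141, 160), (-50, 116, 142, 162), (-47, 112, 147, 164), (-44, 110, 150, 166), (-41, 111, 150, 166), (-38, 55, 142, 151)]
0 [(-65, 112, 141, 161), (-62, 116, 141, 161), (-59, 116, 141, 162), (-56, 112, 141, 161), (-53, 108, 141, 159), (-50, 109, 141, 160), (-47, 114, 141, 161), (-44, 119, 142, 162), (-41, 121, 145, 165), (-38, 116, 150, 166)]
20 [(-65, 107, 141, 159), (-62, 109, 141, 159), (-59, 112, 143, 161), (-56, 115, 141, 161), (-53, 111, 140, 160), (-50, 107, 141, 159), (-47, 107, 140, 159), (-44, 108, 141, 159), (-41, 99, 145, 161), (-38, 111, 151, 165)]
40 [(-65, 128, 142, 163), (-62, 178, 142, 170), (-59, 209, 136, 172), (-56, 206, 137, 172), (-53, 190, 141, 172), (-50, 129, 141, 161), (-47, 97, 148, 160), (-44, 105, 150, 165), (-41, 109, 150, 164), (-38, 68, 145, 154)]
```

```bash
cat > reg2.py <<'E'
from h import *
from scipy.spatial import cKDTree
e=np.load('inset.npy'); T=cKDTree(e)
d=np.load('w6.npz'); m=dict(origin=d['o'],attitude=d['a'],intrinsics=d['k']); im=cv2.imread('pics/w6.png')
r=rectify(im,m,.51,-.255,.062,-79,300,200,4); lab=cv2.cvtColor(cv2.GaussianBlur(r,(0,0),2.5),cv2.COLOR_BGR2LAB).astype(float); A=lab[:,:,1]; 
P=[]
for x in np.arange(-100,85,2):
    if -72<x<-42 or 30<x<64: continue
    i=int((x+150)*4)
    for sgn in (1,-1):
        col=A[:,i] if sgn==1 else A[::-1,i]; Lc=lab[:,i,0] if sgn==1 else lab[::-1,i,0]
        j=[k for k in range(120,380) if (col[k:k+12]>146).all()]
        if j: P.append([x,sgn*(j[0]/4-100)])
for y in np.arange(-40,41,2):
    if abs(y)<24: continue
    row=A[int((y+100)*4)]; j=[k for k in range(120,350) if (row[k:k+12]>146).all()]
    if j: P.append([j[0]/4-150,y])
P=np.array(P)
def f(v,P=P):
    c,s=np.cos(v[2]),np.sin(v[2]); Q=(P-v[:2])@np.array([[c,-s],[s,c]]); return T.query(Q)[0]
g=least_squares(f,[-2,0,0],loss='soft_l1',f_scale=.7); rr=f(g.x); print('v',g.x,'n',len(P),'med',np.median(rr),'p90',np.percentile(rr,90))
k=rr<2
g=least_squares(lambda v:f(v,P[k]),g.x); print(g.x,np.degrees(g.x[2]),k.sum(),np.median(f(g.x,P[k])))
u,v,t=g.x; a=np.radians(-79); 
print('inst origin',.51+(u*np.cos(a)+v*np.sin(a))/1e3,-.255+(u*np.sin(a)-v*np.cos(a))/1e3,'yaw',-79-np.degrees(t))
E
python3 reg2.py
```

```text
v [-4.30811903e+00 -1.50939747e-01  1.85151346e-03] n 141 med 0.2717400749804535 p90 0.6507587962498022
[-4.24668539e+00 -1.25299322e-01  2.43779342e-03] 0.13967527413288008 136 0.2915970634746564
inst origin 0.509312691446886 -0.2508074299427617 yaw -79.13967527413288
```

Request:
jog_arm:
  rows: "0 0 0.12 30 0 0 50;0 0 0.24 70 5 0 50;0 0 0.36 110 10 0 50;0 0 0.48 150 15 10 45;0 0 0.6 190 20 40 40;0 0 0.72 230 28 70 35;0 0 0.84 270 28 100 35;0 0 0.96 311 28 130 35;0 0 1.08 311 28 160 35;0 0 1.2 311 28 170 35;0 0 1.32 311 28 170 35;0 0 1.44 311 28 170 35"

```text
t: 17.77
eef_pos: [0.4783, 0.0982, 0.1596]
tcp_rot: [-3.102, -0.461, 0.009]
ft_force: [0.4, 0.1, 0.3]
grip_width: 0.353
grasp_force: 0.0
```

Request:
jog_arm:
  rows: "0 0 0.12 0 0 0 35;0 0 0.24 0 0 0 35;0 0 0.29 0 0 0 35;0 0 0.29 0 0 0 35;0 0 0.29 0 0 0 35"

```text
t: 18.18
eef_pos: [0.4806, 0.0971, 0.1621]
tcp_rot: [-3.137, -0.016, 0.001]
ft_force: [-0.1, -0.4, -0.5]
grip_width: 0.345
grasp_force: 0.0
```

Run:
```python
from h import *
s=log();p0=s['eef_pos'];R0=R.from_rotvec(s['tcp_rot']).as_matrix(); print(s['t'],p0,s['joint_pos'].round(2),s['grip_width'])
im=snap('wrist','w7.png')[:,:,::-1].copy(); m=manip.camera_model('wrist')
c=fitboard(im,m,.4993,.0614,.020,180.4,3)
h=np.radians(180.38); bx=np.array([np.cos(h),np.sin(h),0]); by=np.array([-bx[1],bx[0],0]); o=np.array([.4993,.0614,0])
y=by; z=np.array([0,0,-1.]); Rt=np.c_[np.cross(y,z),y,z]
pt=o+.018*bx-.0345*by; pt[2]=.015
print(pt,rel(p0,R0,pt,Rt)); check(s['joint_pos'],p0,R0,pt,Rt)
```

```text
18.1833 [0.48063975 0.09712875 0.16211885] [0.05 0.21 1.8  0.   1.13 1.61] 0.34512228596980976
fit 0.5029 0.0733 164.02 len 205.25 max w 117.5 at -50 waist at 25 8.5 mid rms 8.096764749871761
[0.48107158 0.09577986 0.015     ] (array([-0.004,  0.001,  0.004]), array([  0.5,   2. , 147.1]))
path True maxstep 0.04 end [ 0.05  0.39  1.99 -0.    0.76  1.62]
```

Request:
jog_arm:
  rows: "-0.004 0.001 0.004 0.5 2 35 35;-0.004 0.001 0.004 0.5 2 75 35;-0.004 0.001 0.004 0.5 2 110 35;-0.004 0.001 0.004 0.5 2 130 35;-0.004 0.001 0.004 0.5 2 140 35;-0.004 0.001 0.004 0.5 2 147 35;-0.004 0.001 0.004 0.5 2 147 35"

```text
t: 18.82
eef_pos: [0.4803, 0.0956, 0.0139]
tcp_rot: [-3.141, -0.008, 0.004]
ft_force: [0.1, -0.1, 0.2]
grip_width: 0.349
grasp_force: 0.0
```

Request:
jog_arm:
  rows: "0 0 0 0 0 0 15;0 0 0 0 0 0 0;0 0 0 0 0 0 0;0 0 0 0 0 0 0;0 0 0 0 0 0 0;0 0 0 0 0 0 0;0 0 0 0 0 0 0"

```text
t: 19.4
eef_pos: [0.4813, 0.0958, 0.0155]
tcp_rot: [-3.141, -0.008, -0.002]
ft_force: [0.4, 0.3, 2.0]
grip_width: 0.193
grasp_force: 56.3
```

Request:
jog_arm:
  rows: "0 0 0 0 0 -10 0;0 0 0 0 0 -35 0;0 0 0 0 0 -75 0;0 0 0 0 0 -115 0;0 0 -0.1 0 0 -150 0;0 0 -0.22 0 30 -180 0;0 0 -0.34 0 60 -200 0;0 0 -0.46 -3 95 -200 0;0 0 -0.58 -5 130 -200 0;0 0 -0.7 -8 165 -200 0;0 0 -0.82 -10 200 -200 0;0 0 -0.94 -10 235 -200 0"

```text
t: 20.4
eef_pos: [0.4712, -0.1373, 0.2151]
tcp_rot: [-2.818, -1.387, -0.0]
ft_force: [0.5, -0.9, -1.5]
grip_width: 0.189
grasp_force: 56.4
```

```bash
cat >> h.py <<'E'
def insttarget(bo,pitch,tb,yaw=-79.14,oi=np.array([.5093,-.2508,.062])):
    """board pose: origin offset bo (m, instrument frame, rel. rim), pitch>0 = neck low (rad); tb: TCP in board frame -> tool pose"""
    B=R.from_euler('zy',[np.radians(yaw),pitch],degrees=False) if 0 else R.from_euler('z',yaw,degrees=True)*R.from_euler('y',pitch)
    Bm=B.as_matrix(); Z=R.from_euler('z',yaw,degrees=True).as_matrix()
    o=oi+Z@np.array(bo); Tb=np.array([[-1,0,0],[0,1,0],[0,0,-1.]])  # tool x=-bx, y=by, z=-bz
    return o+Bm@np.array(tb), Bm@Tb
E
python3 - <<'E'
from h import *
s=log();p0=s['eef_pos'];R0=R.from_rotvec(s['tcp_rot']).as_matrix(); print(s['t'],p0,s['joint_pos'].round(2),s['grip_width'],s['grasp_force'])
pt,Rt=insttarget([-.04,0,.14],0,[.018,-.0345,.004])
print(pt,rel(p0,R0,pt,Rt)); check(s['joint_pos'],p0,R0,pt,Rt)
E
```

```text
20.4 [ 0.47121424 -0.13729502  0.21512721] [-0.43  0.17  1.72  0.    1.26  0.23] 0.1886618240314692 56.38357540592551
[ 0.47127286 -0.23569415  0.206     ] (array([-0.   , -0.   , -0.846]), array([-77.9,  60.1,   9.1]))
path True maxstep 0.1 end [-0.6   0.23  1.66  0.    1.26 -0.79]
```

Request:
jog_arm:
  rows: "0 0 -0.12 -20 15 0 0;0 0 -0.24 -40 30 0 0;0 0 -0.36 -60 45 0 0;0 0 -0.48 -77 60 0 0;0 0 -0.6 -77 60 0 0;0 0 -0.72 -77 60 0 0;0 0 -0.8 -77 60 0 0;0 0 -0.846 -77 60 0 0;0 0 -0.846 -77 60 0 0;0 0 -0.846 -77 60 0 0;0 0 -0.846 -77 60 0 0"

```text
t: 21.32
eef_pos: [0.4722, -0.2336, 0.215]
tcp_rot: [-2.009, -2.415, -0.0]
ft_force: [-0.9, -0.3, -1.1]
grip_width: 0.188
grasp_force: 56.4
```

```bash
cat > inhand.py <<'E'
from h import *
from reg import boardcontour
from scipy.spatial import cKDTree
c=boardcontour()
B=np.zeros((170*8,240*8),np.uint8); cv2.fillPoly(B,[np.int32((c+[120,85])*8)],1); B=B|B[::-1]
cs,_=cv2.findContours(B,cv2.RETR_EXTERNAL,cv2.CHAIN_APPROX_NONE); e=max(cs,key=cv2.contourArea)[:,0]/8-[120,85]; T=cKDTree(e)
def measure(f,zt_off=.008,yaw=-79.1,thr=160):
    s=log(); m=manip.camera_model('wrist'); im=snap('wrist',f)[:,:,::-1].copy(); p=s['eef_pos']; R0=R.from_rotvec(s['tcp_rot']).as_matrix()
    b=p+R0@[.018,.0345,.004]; zt=b[2]+.008  # expected board origin, top-face height
    r=rectify(im,m,b[0],b[1],zt,yaw,240,170,4); cv2.imwrite('rect.png',r)
    L=cv2.cvtColor(cv2.GaussianBlur(r,(0,0),2),cv2.COLOR_BGR2LAB)[:,:,0]
    M=cv2.morphologyEx((L>thr).astype(np.uint8),cv2.MORPH_OPEN,np.ones((9,9)))
    n,lb,st,_=cv2.connectedComponentsWithStats(M); j=1+st[1:,4].argmax(); M=(lb==j).astype(np.uint8)
    print('mask bbox',st[j][:4]/4-[120,85,0,0])
    cs,_=cv2.findContours(M,cv2.RETR_EXTERNAL,cv2.CHAIN_APPROX_NONE); P=max(cs,key=cv2.contourArea)[:,0]/4-[120,85]
    P=P[(np.abs(P)<[118,83]).all(1)][::4]
    fx=lambda v,Q:T.query((Q-v[:2])@np.array([[np.cos(v[2]),-np.sin(v[2])],[np.sin(v[2]),np.cos(v[2])]]))[0]
    g=least_squares(lambda v:fx(v,P),[0,0,0],loss='soft_l1',f_scale=.5)
    for _ in range(3):
        k=fx(g.x,P)<1.2; g=least_squares(lambda v:fx(v,P[k]),g.x)
    print('n',len(P),k.sum(),'med',np.median(fx(g.x,P[k])).round(2))
    a=np.radians(yaw); u,v,t=g.x; o=b+np.array([u*np.cos(a)+v*np.sin(a),u*np.sin(a)-v*np.cos(a),0])/1e3; by=yaw-np.degrees(t)
    print(s['t'],'tcp',p,'yaw tool y',np.degrees(np.arctan2(R0[1,1],R0[0,1])).round(2),'board org',o.round(4),'yaw',by.round(2),'in tool mm',(R0.T@(o-p)*1e3).round(1))
    return o,by
if __name__=='__main__': measure('w8.png')
E
python3 inhand.py
```

```text
mask bbox [-102.25  -57.25  143.    115.75]
n 634 121 med 0.3
21.3167 tcp [ 0.47216641 -0.23361277  0.21495089] yaw tool y 10.49 board org [ 0.5027 -0.2105  0.211 ] yaw -79.22 in tool mm [17.2 34.3  4. ]
```

Run:
```python
from inhand import *
r=cv2.imread('rect.png'); lab=cv2.cvtColor(cv2.GaussianBlur(r,(0,0),2),cv2.COLOR_BGR2LAB)
for x in (-95,-80,-60,-40,-20,0,18,40,60): print(x,[(int(i/4-85),*lab[i,int((120+x)*4)].tolist()[:2]) for i in range(40,680,40)])
L=lab[:,:,0]
fx=lambda v,Q:T.query((Q-v[:2])@np.array([[np.cos(v[2]),-np.sin(v[2])],[np.sin(v[2]),np.cos(v[2])]]))[0]
# gradient-edge based: Canny edges near the expected outline
E=cv2.Canny(cv2.GaussianBlur(r,(0,0),2.5),15,40); P=np.argwhere(E)[:,::-1]/4-[120,85]
for v0 in ([0,0,0],[-2,1,0],[2,-1,.01],[-1,-2,0]):
    v=np.array(v0,float)
    for tol in (4,2.5,1.5,1):
        k=fx(v,P)<tol; v=least_squares(lambda q:fx(q,P[k]),v,loss='soft_l1',f_scale=.5).x
    print(v.round(3),k.sum(),np.median(fx(v,P[k])).round(2), P[k].min(0),P[k].max(0))
```

```text
-95 [(-75, 131, 143), (-65, 138, 141), (-55, 112, 141), (-45, 109, 141), (-35, 101, 142), (-25, 177, 142), (-15, 167, 142), (-5, 171, 142), (5, 182, 141), (15, 181, 142), (25, 173, 142), (35, 169, 142), (45, 70, 138), (55, 120, 143), (65, 116, 143), (75, 115, 141)]
-80 [(-75, 126, 143), (-65, 139, 143), (-55, 45, 135), (-45, 163, 141), (-35, 178, 142), (-25, 177, 142), (-15, 168, 142), (-5, 172, 141), (5, 183, 142), (15, 177, 142), (25, 173, 142), (35, 171, 141), (45, 163, 142), (55, 119, 142), (65, 168, 128), (75, 66, 137)]
-60 [(-75, 97, 140), (-65, 103, 141), (-55, 173, 142), (-45, 165, 142), (-35, 173, 142), (-25, 177, 141), (-15, 165, 142), (-5, 169, 142), (5, 184, 142), (15, 172, 142), (25, 170, 142), (35, 169, 141), (45, 166, 142), (55, 172, 142), (65, 213, 128), (75, 109, 141)]
-40 [(-75, 65, 129), (-65, 71, 128), (-55, 174, 142), (-45, 168, 141), (-35, 180, 142), (-25, 173, 142), (-15, 160, 142), (-5, 167, 142), (5, 181, 141), (15, 165, 142), (25, 167, 141), (35, 169, 141), (45, 166, 142), (55, 172, 142), (65, 124, 143), (75, 121, 143)]
-20 [(-75, 122, 142), (-65, 122, 143),
[... 792 characters left out ...]
42), (-45, 162, 142), (-35, 9, 128), (-25, 12, 128), (-15, 11, 128), (-5, 21, 128), (5, 11, 128), (15, 12, 128), (25, 37, 131), (35, 74, 137), (45, 10, 130), (55, 10, 130), (65, 12, 128), (75, 10, 128)]
60 [(-75, 12, 128), (-65, 9, 128), (-55, 10, 128), (-45, 12, 126), (-35, 18, 130), (-25, 8, 126), (-15, 25, 131), (-5, 11, 128), (5, 21, 128), (15, 9, 128), (25, 6, 128), (35, 10, 130), (45, 5, 128), (55, 6, 130), (65, 10, 128), (75, 6, 130)]
[ 0.967  0.669 -0.031] 1355 0.29 [-103.5   -58.25] [45.75 62.25]
[ 0.945  0.736 -0.029] 1373 0.3 [-103.5  -58.5] [45.5  62.25]
[ 0.971  0.659 -0.031] 1353 0.29 [-103.5   -58.25] [45.75 62.25]
[ 0.965  0.67  -0.031] 1360 0.29 [-103.5  -58.5] [45.5  62.25]
```

```bash
cat > pose6.py <<'E'
from inhand import *
th=np.linspace(0,2*np.pi,200); hole=np.c_[18+27*np.cos(th),27*np.sin(th)]
mod=np.r_[e[::6]*[1,-1],hole]; mod=np.c_[mod,np.full(len(mod),8.)]/1e3   # board frame, top face
def fit6(f,p,R0,m,reg=(3,3,3,.02,.02,.05),verbose=True):
    im=cv2.imread('pics/'+f); big=cv2.resize(im,None,fx=3,fy=3,interpolation=cv2.INTER_CUBIC)
    E=cv2.Canny(cv2.GaussianBlur(big,(0,0),2.5),15,40); pts=(np.argwhere(E)[:,::-1]+.5)/3-.5
    Tb=np.diag([-1.,1,-1]); B0=R0@Tb
    def P(v):
        Bm=B0@R.from_rotvec(v[3:]).as_matrix(); o=p+R0@(np.array([18,34.5,4])/1e3+np.array(v[:3])/1e3)
        return fproj(m,mod@Bm.T+o)
    v=np.zeros(6)
    for tol in (8,5,3,2,2,1.5):
        for _ in range(3):
            q=P(v); d,i=cKDTree(q).query(pts); k=d<tol; Q=pts[k]; idx=i[k]
            n=np.roll(q,-1,0)-np.roll(q,1,0); n=np.c_[-n[:,1],n[:,0]]; n/=np.linalg.norm(n,axis=1)[:,None]
            fun=lambda w:np.r_[((Q-P(w)[idx])*n[idx]).sum(1)/np.sqrt(len(Q))*10, (w/np.array(reg))*.3]
            v=least_squares(fun,v,loss='soft_l1').x
    if verbose: print('n',k.sum(),'med px',np.median(d[k]).round(2),'v mm',v[:3].round(2),'rot deg (board axes)',np.degrees(v[3:]).round(2))
    return v
if __name__=='__main__':
    s=manip.get_state(); m=manip.camera_model('wrist'); p=s['eef_pos']; R0=R.from_rotvec(s['tcp_rot']).as_matrix()
    fit6('w8.png',p,R0,m); fit6('w8.png',p,R0,m,(1,1,.5,.005,.005,.05)); fit6('w8.png',p,R0,m,(10,10,10,.1,.1,.1))
E
python3 pose6.py
```

```text
n 2555 med px 0.66 v mm [-0.85 -0.59  1.11] rot deg (board axes) [0.35 0.42 2.16]
n 2553 med px 0.66 v mm [-0.83 -0.61  0.95] rot deg (board axes) [0.15 0.29 2.06]
n 2554 med px 0.66 v mm [-0.86 -0.58  1.13] rot deg (board axes) [0.36 0.43 2.17]
```

```bash
cat > wp.py <<'E'
from h import *
OT=np.array([17.15,33.9,4.])/1e3; YO=np.radians(2.1)
def tgt(bo,th,yaw=-79.14,oi=np.array([.5093,-.2508,.062]),ot=None):
    ot=OT if ot is None else ot
    Z=R.from_euler('z',yaw,degrees=True).as_matrix(); Bm=Z@R.from_euler('y',th,degrees=True).as_matrix()
    Rt=Bm@R.from_rotvec([0,0,-YO]).as_matrix()@np.diag([-1.,1,-1]); o=oi+Z@(np.array(bo)/1e3); return o-Rt@ot,Rt
def rows(wps,**k):
    s=manip.get_state(); p=s['eef_pos']; R0=R.from_rotvec(s['tcp_rot']).as_matrix(); q=s['joint_pos']
    print(s['t'],p.round(4),s['ft_force'].round(1))
    for w in wps:
        pt,Rt=tgt(w[:3],w[3],**k); a,b=rel(p,R0,pt,Rt); q,co=ik(pt,Rt,q); print(w,a.tolist(),b.tolist(),co<1e-6,pt.round(4))
    # current board pose estimate in instrument frame
    Z=R.from_euler('z',-79.14,degrees=True).as_matrix(); o=p+R0@OT; print('board now',(Z.T@(o-[.5093,-.2508,.062])*1e3).round(1),'eul', (R.from_matrix(Z.T@R0@np.diag([-1.,1,-1]))*R.from_rotvec([0,0,YO])).as_euler('zyx',degrees=True).round(2))
E
python3 -c "
from wp import *
rows([(-40,0,100,8),(-28,0,60,8),(-28,0,30,8),(-26,0,24,8),(-18,0,19.5,8)])"
```

```text
21.3667 [ 0.4722 -0.2336  0.215 ] [ 0.9  0.3 -1.1]
(-40, 0, 100, 8) [0.003, 0.139, 0.03] [-0.2, -1.3, 51.2] True [ 0.4709 -0.234   0.1637]
(-28, 0, 60, 8) [0.003, 0.139, 0.03] [-12.3, -1.2, 91.2] True [ 0.4732 -0.2458  0.1237]
(-28, 0, 30, 8) [0.003, 0.139, 0.03] [-12.3, -1.2, 121.2] True [ 0.4732 -0.2458  0.0937]
(-26, 0, 24, 8) [0.003, 0.139, 0.03] [-14.3, -1.2, 127.2] True [ 0.4736 -0.2478  0.0877]
(-18, 0, 19.5, 8) [0.003, 0.139, 0.03] [-22.3, -1.2, 131.7] True [ 0.4751 -0.2556  0.0832]
board now [-40.9   0.8 149. ] eul [1.74 0.02 0.  ]
```

Request:
jog_arm:
  rows: "0.003 0.07 0.015 0 0 25 0;0.003 0.139 0.03 -5 -1 55 0;0.003 0.139 0.03 -12 -1 90 0;0.003 0.139 0.03 -12.3 -1.2 110 0;0.003 0.139 0.03 -12.3 -1.2 121 0;0.003 0.139 0.03 -12.3 -1.2 121 0;0.003 0.139 0.03 -12.3 -1.2 121 0"

```text
t: 21.95
eef_pos: [0.4733, -0.2459, 0.0937]
tcp_rot: [-1.971, -2.3, -0.132]
ft_force: [0.2, 0.0, -1.2]
grip_width: 0.193
grasp_force: 56.4
```

Run:
```python
from pose6 import *
import wp
s=log(); m=manip.camera_model('wrist'); snap('wrist','w9.png'); p=s['eef_pos']; R0=R.from_rotvec(s['tcp_rot']).as_matrix()
fit6('w9.png',p,R0,m)
wp.rows([(-26,0,24,8),(-18,0,19.5,8),(-8,0,16.5,8),(-1,0,15.8,8)])
```

```text
n 2661 med px 0.64 v mm [-1.1  -0.53  1.33] rot deg (board axes) [0.81 0.6  2.43]
22.0 [ 0.4739 -0.2463  0.0946] [ 1.6 -0.  -0.6]
(-26, 0, 24, 8) [0.001, 0.001, 0.001] [-2.4, -0.5, 6.6] True [ 0.4736 -0.2478  0.0877]
(-18, 0, 19.5, 8) [0.001, 0.001, 0.001] [-10.9, -0.2, 9.9] True [ 0.4751 -0.2556  0.0832]
(-8, 0, 16.5, 8) [0.001, 0.001, 0.001] [-21.2, 0.2, 11.5] True [ 0.477  -0.2655  0.0802]
(-1, 0, 15.8, 8) [0.001, 0.001, 0.001] [-28.3, 0.4, 11.2] True [ 0.4783 -0.2723  0.0795]
board now [-27.5   0.6  30.8] eul [0.06 7.93 0.04]
```

Request:
jog_arm:
  rows: "0 0 0.003 -1.5 0 3 0;0 0 0.003 -2.8 0.1 5.7 0;0 0 0.003 -7 0.3 7.3 0;0 0 0.003 -11.3 0.4 9 0;0 0 0.003 -11.3 0.4 9 0"

```text
t: 22.42
eef_pos: [0.4756, -0.2568, 0.0834]
tcp_rot: [-1.976, -2.298, -0.131]
ft_force: [0.4, 0.2, -0.8]
grip_width: 0.188
grasp_force: 56.4
```

Request:
jog_arm:
  rows: "0 0 0 -3.5 0.1 0.6 0;0 0 0 -7 0.3 1.1 0;0 0 0 -10.3 0.4 1.6 0;0 0 0 -10.3 0.4 1.6 0;0 0 0 -10.3 0.4 1.6 0"

```text
t: 22.83
eef_pos: [0.4771, -0.2658, 0.0804]
tcp_rot: [-1.975, -2.297, -0.132]
ft_force: [-0.6, -1.0, -0.8]
grip_width: 0.19
grasp_force: 56.4
```

Request:
jog_arm:
  rows: "0 0 0 -2.5 0.1 -0.1 0;0 0 0 -5 0.2 -0.2 0;0 0 0 -7 0.2 -0.3 0;0 0 0 -7 0.2 -0.3 0;0 0 0 -7 0.2 -0.3 0"

```text
t: 23.25
eef_pos: [0.4784, -0.2725, 0.0798]
tcp_rot: [-1.975, -2.298, -0.132]
ft_force: [-0.2, 0.6, -0.5]
grip_width: 0.188
grasp_force: 56.4
```

Run:
```python
from pose6 import *
import wp
s=log(); m=manip.camera_model('wrist'); snap('wrist','w10.png'); p=s['eef_pos']; R0=R.from_rotvec(s['tcp_rot']).as_matrix()
fit6('w10.png',p,R0,m)
wp.rows([(-.8,0,15.5,8),(-.5,0,12,6),(-.2,0,8.5,4),(0,0,5,2),(0,0,1.5,0.3)])
```

```text
n 2522 med px 0.65 v mm [-1.05 -0.54  1.02] rot deg (board axes) [0.42 0.37 2.18]
23.3 [ 0.4783 -0.2724  0.0798] [-0.1 -0.4 -1.2]
(-0.8, 0, 15.5, 8) [0.0, 0.0, -0.002] [-0.2, -0.0, 0.6] True [ 0.4783 -0.2725  0.0792]
(-0.5, 0, 12, 6) [-0.001, -0.035, -0.002] [-0.8, 0.0, 3.4] True [ 0.4784 -0.2727  0.0763]
(-0.2, 0, 8.5, 4) [-0.003, -0.07, -0.002] [-1.4, 0.0, 6.3] True [ 0.4784 -0.273   0.0734]
(0, 0, 5, 2) [-0.004, -0.104, -0.002] [-1.9, 0.0, 9.2] True [ 0.4784 -0.273   0.0704]
(0, 0, 1.5, 0.3) [-0.005, -0.134, -0.002] [-2.2, 0.1, 12.2] True [ 0.4784 -0.2729  0.0674]
board now [-0.8  0.1 16.1] eul [-0.11  7.99  0.  ]
```

Request:
jog_arm:
  rows: "0 -0.018 0 -0.5 0 1.9 0;-0.001 -0.035 0 -0.8 0 3.4 0;-0.002 -0.053 0 -1.1 0 4.8 0;-0.003 -0.07 0 -1.4 0 6.3 0;-0.003 -0.07 0 -1.4 0 6.3 0"

```text
t: 23.72
eef_pos: [0.4778, -0.2717, 0.0732]
tcp_rot: [-2.01, -2.342, -0.066]
ft_force: [-0.0, 0.4, -2.2]
grip_width: 0.193
grasp_force: 56.4
```

Request:
jog_arm:
  rows: "0 -0.009 0 -0.1 0 0.8 0;0 -0.018 0 -0.3 0 1.5 0;0 -0.026 0 -0.4 0 2.2 0;-0.001 -0.034 0 -0.5 0 2.9 0;-0.001 -0.034 0 -0.5 0 2.9 0"

```text
t: 24.13
eef_pos: [0.4782, -0.2729, 0.0704]
tcp_rot: [-2.029, -2.362, -0.034]
ft_force: [-1.2, 1.0, -1.7]
grip_width: 0.19
grasp_force: 56.4
```

Request:
jog_arm:
  rows: "0 -0.008 0 -0.1 0 0.7 0;0 -0.015 0 -0.1 0 1.4 0;0 -0.022 0 -0.2 0 2 0;-0.001 -0.03 0 -0.3 0 2.5 0;-0.001 -0.03 0 -0.3 0 2.5 0"

```text
t: 24.55
eef_pos: [0.4782, -0.273, 0.0678]
tcp_rot: [-2.044, -2.38, -0.004]
ft_force: [-0.1, -0.2, -1.2]
grip_width: 0.188
grasp_force: 56.4
```

Run:
```python
from pose6 import *
import wp
s=log(); m=manip.camera_model('wrist'); snap('wrist','w11.png'); p=s['eef_pos']; R0=R.from_rotvec(s['tcp_rot']).as_matrix()
fit6('w11.png',p,R0,m); print(s['ft_force'],s['ft_torque'])
wp.rows([(0,0,0,0)])
```

```text
n 2627 med px 0.63 v mm [-0.88 -0.58  1.1 ] rot deg (board axes) [0.55 0.36 2.2 ]
[-0.11694361 -0.15361043 -1.18351931] [0.02598273 0.04654638 0.02668036]
24.6 [ 0.4783 -0.2732  0.0679] [-0.3 -0.4 -1.1]
(0, 0, 0, 0) [-0.001, -0.005, -0.002] [0.2, 0.1, 1.9] True [ 0.4784 -0.2729  0.066 ]
board now [ 0.3 -0.1  2. ] eul [-0.09  0.3  -0.02]
```

Request:
jog_arm:
  rows: "0 -0.003 0 0 0 0.5 0;0 -0.005 0 0 0 1 0;0 -0.005 0 0 0 1.4 0;0 -0.005 0 0 0 1.4 0"

```text
t: 24.93
eef_pos: [0.4784, -0.2734, 0.0665]
tcp_rot: [-2.047, -2.382, 0.0]
ft_force: [0.0, -0.7, -1.2]
grip_width: 0.194
grasp_force: 56.4
```

Request:
jog_arm:
  rows: "0 0 0 0 0 0.4 0;0 0 0 0 0 0.8 0;0 0 0 0 0 0.8 0"

```text
t: 25.18
eef_pos: [0.4785, -0.2735, 0.0657]
tcp_rot: [-2.048, -2.382, 0.0]
ft_force: [0.0, 0.6, -1.5]
grip_width: 0.19
grasp_force: 56.4
```

Request:
jog_arm:
  rows: "0 0 0 0 0 0.3 0;0 0 0 0 0 0.6 0;0 0 0 0 0 0.6 0"

```text
t: 25.43
eef_pos: [0.4785, -0.2735, 0.0656]
tcp_rot: [2.048, 2.383, -0.0]
ft_force: [-1.3, 0.0, 3.0]
grip_width: 0.189
grasp_force: 56.7
```

Request:
jog_arm:
  rows: "0 0 0 0 0 0.3 0;0 0 0 0 0 0.6 0;0 0 0 0 0 0.6 0"

```text
t: 25.68
eef_pos: [0.4785, -0.2735, 0.0655]
tcp_rot: [2.047, 2.382, -0.0]
ft_force: [-1.7, 1.6, 7.0]
grip_width: 0.194
grasp_force: 57.1
```

Run:
```python
from pose6 import *
s=log(); print(s['eef_pos'],s['ft_force'],s['ft_torque'])
m=manip.camera_model('wrist'); snap('wrist','w12.png'); fit6('w12.png',s['eef_pos'],R.from_rotvec(s['tcp_rot']).as_matrix(),m)
for c in ('scene','side'): snap(c,c+'12.png')
```

```text
[ 0.47853912 -0.27352705  0.06552122] [-1.6597941   1.62531714  7.02492473] [ 0.18285625  0.32606421 -0.03618754]
n 2597 med px 0.63 v mm [-0.84 -0.59  0.91] rot deg (board axes) [0.7  0.43 2.18]
```

Request:
jog_arm:
  rows: "0 0 0 0 0 -0.5 0;0 0 0 0 0 -0.5 0;0 0 0 0 0 -0.5 22;0 0 0 0 0 -0.5 26;0 0 0 0 0 -0.5 34;0 0 0 0 0 -0.5 34;0 0 0 0 0 -0.5 34"

```text
t: 26.42
eef_pos: [0.4784, -0.2734, 0.0648]
tcp_rot: [-2.047, -2.382, 0.0]
ft_force: [0.6, 0.2, -0.6]
grip_width: 0.341
grasp_force: 0.0
```

Request:
jog_arm:
  rows: "0 0 0 0 0 -8 34;0 0 0 0 0 -20 34;0 0 0 0 0 -45 34;0 0 0 0 0 -80 34;0 0 0 50 0 -120 34;0 0 0 90 0 -160 34;0 0 0 110 0 -200 34;0 0 0 110 20 -230 34;0 0 0 110 35 -260 34;0 0 0 110 35 -264 34;0 0 0 110 35 -264 34"

```text
t: 27.33
eef_pos: [0.5, -0.1593, 0.3354]
tcp_rot: [2.037, 2.376, 0.006]
ft_force: [0.3, 0.4, 0.3]
grip_width: 0.342
grasp_force: 0.0
```

Run:
```python
from h import *
s=log();print(s['t'],s['eef_pos'],R.from_rotvec(s['tcp_rot']).as_matrix().round(3))
m=manip.camera_model('wrist'); im=snap('wrist','w13.png').copy(); np.savez('w13.npz',o=m['origin'],a=m['attitude'],k=m['intrinsics'])
bgr=im[:,:,::-1].copy()
fitboard(bgr,m,.5093,-.2508,.070,-79.14,3,thr=165)
r=rectify(bgr,m,.5093,-.2508,.062,-79.14,300,200,2); sc=cv2.imread('pics/side12.png')
sd=snap('side','side13.png')[:,:,::-1]; c=cv2.resize(sd[225:325,215:365],(600,400),interpolation=cv2.INTER_CUBIC)[:200*1]
c=cv2.resize(sd[228:312,225:351],(300,200),interpolation=cv2.INTER_CUBIC)
sn=snap('scene','scene13.png')[:,:,::-1]; b=cv2.resize(sn[205:309,70:226],(300,200),interpolation=cv2.INTER_CUBIC)
cv2.imwrite('pics/fin.png',np.vstack([r[:, :600],np.hstack([c,b])]))
```

```text
27.3333 [ 0.49996478 -0.15927402  0.33542439] [[-0.153  0.988  0.011]
 [ 0.988  0.153 -0.004]
 [-0.006  0.011 -1.   ]]
fit 0.5198 -0.2444 -71.77 len 203.75 max w 126.5 at -45 waist at 25 8.0 mid rms 14.62901508075281
hole [21.26214575 11.89939478] [72.75 52.  ]
```

View pics/fin.png

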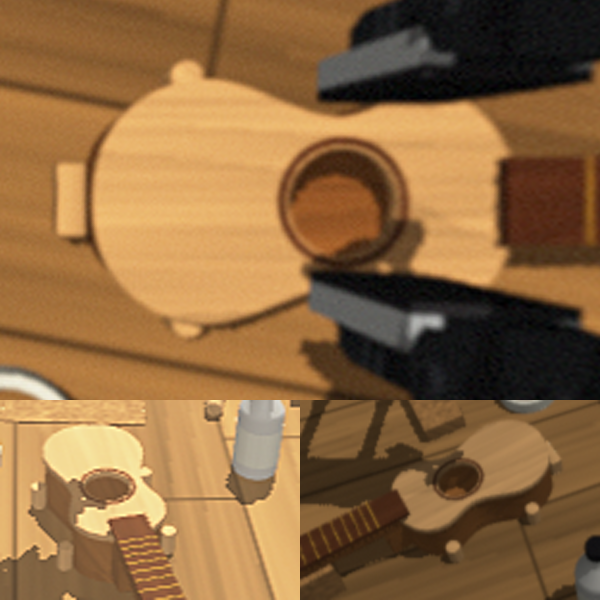

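The final image shows the board seated: tail at (92,200), sound hole at (343,202), and the neck end under the fingerboard end at (503,200). The dogs are partly covered, evenly on both sides. One numeric check of the seat follows.

Run:
```python
from pose6 import *
d=np.load('w13.npz'); m=dict(origin=d['o'],attitude=d['a'],intrinsics=d['k'])
B=R.from_euler('z',-79.14,degrees=True).as_matrix(); R0=B@np.diag([-1.,1,-1]); o=np.array([.5093,-.2508,.062])
v=fit6('w13.png',o-R0@(np.array([18,34.5,4])/1e3),R0,m)
fit6('w13.png',o-R0@(np.array([18,34.5,4])/1e3),R0,m,(3,3,.1,.001,.001,.05))
```

```text
n 1433 med px 0.45 v mm [ 0.46 -1.24 -1.8 ] rot deg (board axes) [ 1.01  1.12 -1.32]
n 1415 med px 0.44 v mm [-0.18 -1.33 -0.05] rot deg (board axes) [ 0.02  0.03 -1.39]
```

Request:
jog_arm:
  rows: "0 0 0 -15 0 -10 100;0 0 0 -30 0 -20 100;0 0 0 -50 0 -20 100;0 0 0 -57 -4 -20 100;0 0 0 -57 -4 -20 100;0 0 0 -57 -4 -20 100"

```text
t: 27.98
eef_pos: [0.5001, -0.2161, 0.3475]
tcp_rot: [-2.047, -2.378, 0.0]
ft_force: [-0.7, 1.4, -0.1]
grip_width: 1.001
grasp_force: 0.0
```

Run:
```python
from pose6 import *
s=manip.get_state(); print(s['t'],s['eef_pos'])
m=manip.camera_model('wrist'); bgr=snap('wrist','w14.png')[:,:,::-1].copy()
B=R.from_euler('z',-79.14,degrees=True).as_matrix(); R0=B@np.diag([-1.,1,-1]); o=np.array([.5093,-.2508,.062])
fit6('w14.png',o-R0@(np.array([18,34.5,4])/1e3),R0,m,(3,3,.1,.001,.001,.05))
r=rectify(bgr,m,.5093,-.2508,.070,-79.14,240,170,4); lab=cv2.cvtColor(cv2.GaussianBlur(r,(0,0),2),cv2.COLOR_BGR2LAB).astype(int); G=lab[:,:,0]
E=np.load('inset.npy')
for x in (-95,-85,-75,-30,-20,-10,0,10,20,30,70,80):
    i=int((120+x)*4); col=G[:,i-2:i+3].mean(1); g=np.gradient(col)
    mo=e[np.abs(e[:,0]-x)<.3]; h=np.abs(mo[:,1]).max()
    k=int((85-h)*4); u=k-24+np.argmax(np.abs(g[k-24:k+24])); k2=int((85+h)*4); l=k2-24+np.argmax(np.abs(g[k2-24:k2+24]))
    print(x,'top %.1f bot %.1f half %.1f mid %.2f'%(u/4-85,l/4-85,h,(u+l)/8-85))
row=np.gradient(G[330:350].mean(0)); print('tail edge',(20+np.argmax(row[20:110]))/4-120)
# hole
E2=cv2.Canny(np.uint8(cv2.GaussianBlur(r,(0,0),2)),20,50); P=np.argwhere(E2)[:,::-1]/4-[120,85]
d=np.hypot(*(P-[18,1]).T); Q=P[(d>24)&(d<31)]
g=least_squares(lambda v:np.hypot(Q[:,0]-v[0],Q[:,1]-v[1])-v[2],[18,0,27],loss='soft_l1',f_scale=.5).x; print('hole',g)
```

```text
27.9833 [ 0.50008305 -0.21607505  0.34750209]
n 1653 med px 0.65 v mm [-0.25 -0.46 -0.1 ] rot deg (board axes) [ 0.    0.   -0.47]
-95 top -35.2 bot 36.5 half 37.4 mid 0.62
-85 top -46.5 bot 46.5 half 47.9 mid 0.00
-75 top -53.8 bot 53.2 half 54.4 mid -0.25
-30 top -57.0 bot 56.8 half 56.1 mid -0.12
-20 top -53.2 bot 53.2 half 53.1 mid 0.00
-10 top -49.0 bot 49.2 half 48.2 mid 0.12
0 top -45.5 bot 45.5 half 44.5 mid 0.00
10 top -42.8 bot 43.5 half 42.5 mid 0.38
20 top -42.2 bot 43.5 half 42.5 mid 0.62
30 top -45.5 bot 46.0 half 44.8 mid 0.25
70 top -52.0 bot 53.8 half 52.0 mid 0.88
80 top -48.2 bot 45.2 half 48.5 mid -1.50
tail edge -115.0
hole [18.70119214  0.97612996 28.12435972]
```

```bash
python3 -c "
from workcell import manip; print(manip.finish_job())"
```

```text
the job is handed in; nothing more can be done
None
```

The job is handed in: the soundboard was laid on the mat, let go, picked up flat, slipped under the fingerboard and released on the rim, where the camera puts it about 0.5 mm and 0.5° from its place, with contact at the expected height (no verdict came back).

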